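Heft the bearing-ball tins, sort them and log the stock check

TASK

The closed tins of bearing balls on the rubber mat look alike: lift each to feel its weight, then stand every tin that is less than half full (under 330 g) on the steel refill sheet and every fuller one on the wooden stock board, all upright (a tin within about 50 g of half may go on either). When all are sorted, pick up the hand scanner, hold it level and still for two seconds with its window about 10 cm in front of the middle of the barcode card and pointing squarely at it, then lay it back flat along the middle of its rest pad. Leave the other parts on the counter where they lie.

Things in the scene. Friction and masses are not known exactly. Their poses are not given: they have to be found in the camera images.
- tin1: one of three or four (one may be absent) closed metal tins of bearing balls, alike to the eye, 52 mm in diameter, 60 mm tall, upright on the mat at the start. Origin at the centre of its underside, z up. The unseen contents do not shift: an empty tin weighs about 95 g, a full one 565 g, a half-full one 330 g; any fill occurs. May get knocked 2 to 4 cm aside.
- tin2: one of three or four (one may be absent) closed metal tins of bearing balls, alike to the eye, 52 mm in diameter, 60 mm tall, upright on the mat at the start. Origin at the centre of its underside, z up. The unseen contents do not shift: an empty tin weighs about 95 g, a full one 565 g, a half-full one 330 g; any fill occurs. May get knocked 2 to 4 cm aside.
- tin3: one of three or four (one may be absent) closed metal tins of bearing balls, alike to the eye, 52 mm in diameter, 60 mm tall, upright on the mat at the start. Origin at the centre of its underside, z up. The unseen contents do not shift: an empty tin weighs about 95 g, a full one 565 g, a half-full one 330 g; any fill occurs. May get knocked 2 to 4 cm aside.
- tin4: one of three or four (one may be absent) closed metal tins of bearing balls, alike to the eye, 52 mm in diameter, 60 mm tall, upright on the mat at the start. Origin at the centre of its underside, z up. The unseen contents do not shift: an empty tin weighs about 95 g, a full one 565 g, a half-full one 330 g; any fill occurs. May get knocked 2 to 4 cm aside.
- mat: fixed black rubber mat, 210 x 210 x 3 mm, on which the tins start about 110 mm apart; origin at the centre of its underside
- refill_tray: fixed flat steel sheet for tins to refill, 290 (its x) x 110 (its y) x 3 mm, no rim, with a 45 x 50 mm tab with a hole at its near (-x) end; origin at the centre of its underside. Left or right of the mat, x roughly along world x. A tin's centre must be within 125 mm of the middle along x and 35 mm along y
- stock_board: fixed plain wooden board for tins to keep, 290 (its x) x 110 (its y) x 4 mm, no rim, four dark screw heads; origin at the centre of its underside. On the other side from the refill sheet, x roughly along world x. A tin's centre must be within 125 mm of the middle along x and 35 mm along y
- scanner: inline hand scanner, 200 g, lying on its pad: grey handle 115 x 34 x 34 mm (x from -85 to 30 mm) and black head 45 x 52 x 36 mm (x from 30 to 75 mm). Origin on its underside, near below its centre of mass; x points out of the window along the beam, z up when lying. May get knocked 2 to 4 cm aside
- scan_window (a point): centre of the scanner's window, on its front face, 75 mm ahead of the scanner's origin along x and 18 mm above its underside; axes as the scanner's
- pad: fixed black rubber rest pad for the scanner, 180 mm (its x) x 80 mm (its y) x 4 mm; origin at the centre of its underside. The scanner lies back well if its origin is within 30 mm of the pad's middle and it lies along the pad's x within 20 degrees, either way round
- card_stand: fixed stand at the back: foot 80 x 90 mm, post, white card 120 x 90 mm with a barcode of black stripes on the side facing the robot, leaning back 20 degrees, top 193 mm high. Origin on the counter below the card's middle; x is level and points away from the robot, through the card: the scanner's x should point the same way and level, within 20 degrees
- card (a point): middle of the barcode, 150 mm above the counter; axes as card_stand's. It should lie 50 to 160 mm in front of the scanner's window and within 25 mm of the beam sideways and in height
- cog: bystander: small blackened steel freewheel cog, 56 mm in diameter, 12 mm high; origin at the centre of its underside. Bystanders must not be shifted by more than 50 mm
- crank: bystander: worn aluminium crank arm, 200 x 38 x 16 mm, lying flat between mat and card stand; origin at the centre of its underside
- tire_lever: bystander: yellow plastic tire lever, 120 x 14 mm, under 10 mm high, lying on the mat among the tins; origin under its middle
- pedal: bystander: black pedal, 90 x 110 x 24 mm; origin under its middle
Not all that is in view belongs to the job. Leave any purple look-alike of the tin3 alone.

How it is judged:
By the outcome, as a careful person would: the job done as asked, in the order asked, and still so for the second after the job is handed in, with the robot touching nothing.
Of tin1, tin2, tin3, tin4 only 3 to 4 are there at a start; the rules pass over those that are not, and their reading is None.
At some moment in a run one of tin1, tin2, tin3, tin4, scanner may be knocked a few centimetres aside while the robot is not near it.
It also fails if it takes over 208 s, if anything falls off the work surface, if the arm or the gripper's body presses on something with over 40 N, if the wrist force passes 120 N, or if a joint passes its speed limit or range.

ROBOT

A 6-joint arm with a two-finger parallel gripper is mounted at the origin on the work surface. World frame = base frame: x ahead of the robot, y to its left, z up, the work surface at z = 0. Lengths are in m, angles in rad, forces in N, time in s.
With the tool pointing down it reaches from about 0.35 to 0.775 m from the base axis. Payload 5.5 kg.
Tool frame: the origin (TCP) lies between the finger pads; the fingertips stand env.nose_length ahead of it and the grasp point (between the pads) lies 8 mm behind it (env.nose_length is the distance from the TCP to the fingertips, in m); z points along the fingers, y is the direction in which the jaws open and shut (so a half turn about z gives the same grasp; the last joint's range is limited). The gripper opens to 85 mm and grips with 20 to 120 N. Pads are 22 mm wide; open, the fingers measure 114 mm over their backs; the gripper's body (76 mm by 85 mm) begins 54 mm behind the grasp point. The pads swing forward as they close: fully open they stand 13 mm farther back than shut.
Start: joints at [-1.455, 0.313, 0.046, 1.304, 0, 1.431], TCP at [0.145, -0.556, 0.242] pointing down, gripper open.
Joint ranges: [-2.76, 2.76], [-0.86, 1.69], [-1.03, 1.26], [-2.2, 2.34], [-1.47, 1.5], [-3.14, 3.14]. Speed limits (rad/s): [2.57, 2.57, 3.14, 3.14, 3.14, 3.14].

INTERFACE

Orientations are given as a unit quaternion [w, x, y, z].
In Python, from workcell import env gives the robot as it stands. The module is installed in compiled form; this text tells all that it offers.
- The arm moves only by the shell command python3 -m creep 'ROWS' [FORCE]. ROWS is a JSON object of lists of equal length, an entry for each row: "hand": the finger opening in mm, from 0 to 85.4; "delta_pos": the shift along the tool's x, y, z scaled (see below), a list of three; "turn": the turn about the tool's z scaled (see below). In form: {"hand": [hand, ...], "delta_pos": [[dx, dy, dz], ...], "turn": [turn, ...]}. A call has exactly 5 rows; each row shifts and turns the commanded pose from where the row before left it, along the tool's axes as they then stand; what a row does not reach is not made up. The controller multiplies each number of a shift by 0.8 m and each number of a turn by 5 degrees. A row lasts 1/12 s, in which the tool goes at most 41.7 mm and 7.16 degrees, less where a joint would pass 70% of its speed; a pose out of reach is approached as far as the arm can. A call with a number of a shift or a turn outside -1 to 1 is refused whole. A call with a gripper value outside its range is refused whole. The fingers move at their own pace and stop on an object; FORCE is the grip in N (left out, the last holds). Time passes only in rows, so rows that do not move let the fingers close, or fill a call up. It gives the time, the measured TCP pose, the force and the opening at its end, in the units of the state.
- env.get_state(): the state, without advancing time (a new reading comes with each control period).
- env.read_camera(name): name is "scene" or "side" or "wrist"; returns a dict with "pixels" (480x640x3 uint8, red, green, blue), "depth" (480x640 float32, m along the optical axis (not along the pixel's ray), 0 where there is no reading), "fx", "fy", "cx", "cy" (pixels), "origin" and "orientation" of the camera in the world. Camera axes: x right, y down, z forward; pixel columns grow to the right and rows downward; lengths in m; the calibration is good to about 2 mm. A picture is of the moment at which its call begins.
- env.hand_in(): hands the job in, once; it reports no verdict.
Trained networks look in the newest picture that a camera, given by its name, has taken for a name from the list of things; names that differ only in an ending like _2 or _b are one class to them, and where a whole thing is asked for, a point or a joint stands for the part that bears it (a point fixed in the world has none). Each returns a list of dicts, best first, with "score" (0 to 1); they miss things now and then, are a little off and sometimes report something else, mostly with a low value. They report only what shows in the picture. A call takes as long as a camera call. They do not tell look-alikes from the thing itself.
- env.find_in(camera, target): "location" ([row, column] in pixels, amid what is visible of it).
- env.pinpoint(camera, target): "location" ([row, column] in pixels: a listed point, or the origin of a listed thing).
The state is a dict: "clock": time; "joint_pos": joint angles; "qvel": joint speeds; "tau": joint torques, N m; "tcp_pos": TCP position; "orientation": TCP orientation; "wrist_force": force on the tool from outside, world axes, zero at the start; "ft_torque": the same for the moment, N m; "finger_gap": finger opening in m.
Only numpy, scipy, OpenCV 4.12 (cv2) and the standard library are available. Lean on these libraries where they do the work, as an engineer would, in place of code of your own. Each camera call takes 0.05 s, during which the arm holds its last target.

## Working session

There is one attempt and no reset: what is moved stays moved. The work goes in short steps, Python scripts to look and compute and a shell command to move; the robot and the scene stay as the last step left them, time stands still between calls to the robot, and variables do not carry over. Pictures are saved under pics/ and viewed, and the job is handed in when it is done.

```bash
mkdir -p pics; cat > h.py <<'E'
import numpy as np,cv2,json
from workcell import env
from scipy.spatial.transform import Rotation as R
def rot(q): return R.from_quat([q[1],q[2],q[3],q[0]]).as_matrix()
def cam(n): return env.read_camera(n)
def pt(c,row,col,z=None,d=None):
    Rm=rot(c["orientation"]);o=np.array(c["origin"])
    ray=Rm@np.array([(col-c["cx"])/c["fx"],(row-c["cy"])/c["fy"],1.])
    if z is not None: return o+ray*(z-o[2])/ray[2]
    if d is None:
        r,k=int(round(row)),int(round(col)); w=c["depth"][max(0,r-2):r+3,max(0,k-2):k+3]; w=w[w>0]
        d=np.median(w) if w.size else np.nan
    return o+ray*d
def cloud(c):
    v,u=np.mgrid[0:480,0:640];d=c["depth"]
    P=np.stack([(u-c["cx"])/c["fx"]*d,(v-c["cy"])/c["fy"]*d,d],-1)@rot(c["orientation"]).T+np.array(c["origin"])
    P[d<=0]=np.nan
    return P
def proj(c,p):
    q=rot(c["orientation"]).T@(np.array(p)-np.array(c["origin"]))
    return np.array([q[1]/q[2]*c["fy"]+c["cy"],q[0]/q[2]*c["fx"]+c["cx"]])
def save(n,im): cv2.imwrite("pics/"+n+".png",cv2.cvtColor(im,cv2.COLOR_RGB2BGR))
E
python3 - <<'E'
from h import *
s=env.get_state(); print(s["clock"],s["tcp_pos"],s["orientation"],s["wrist_force"],env.nose_length)
T=["tin1","tin2","mat","refill_tray","stock_board","scanner","scan_window","pad","card_stand","card","cog","crank","tire_lever","pedal"]
for n in ["scene","side"]:
    c=cam(n); save("a_"+n,c["pixels"]); print(n,np.round(c["origin"],3))
    for t in T:
        r=env.pinpoint(n,t)
        print(t,[(round(x["score"],2),np.round(x["location"]).tolist(),np.round(pt(c,*x["location"]),3).tolist()) for x in r[:6]])
E
```

```text
0.0 [ 0.14540143 -0.55582745  0.24142933] [-8.77891572e-04  9.91833102e-01  1.27539514e-01 -8.90535980e-07] [-0.70621435 -0.40479006  0.07645541] 0.011
scene [1.286 0.159 1.119]
tin1 [(0.95, [187.0, 264.0], [0.35, -0.211, 0.031]), (0.91, [243.0, 310.0], [0.506, -0.049, 0.044]), (0.61, [266.0, 247.0], [0.599, -0.173, 0.038]), (0.6, [296.0, 160.0], [0.723, -0.334, 0.035]), (0.55, [278.0, 301.0], [0.612, -0.042, 0.057])]
tin2 [(0.95, [187.0, 264.0], [0.35, -0.211, 0.031]), (0.91, [243.0, 310.0], [0.506, -0.049, 0.044]), (0.61, [266.0, 247.0], [0.599, -0.173, 0.038]), (0.6, [296.0, 160.0], [0.723, -0.334, 0.035]), (0.55, [278.0, 301.0], [0.612, -0.042, 0.057])]
mat [(0.89, [253.0, 279.0], [0.528, -0.12, 0.009])]
refill_tray [(0.56, [229.0, 192.0], [0.506, -0.349, 0.005])]
stock_board [(0.84, [281.0, 474.0], [0.487, 0.341, 0.004])]
scanner [(0.87, [268.0, 378.0], [0.532, 0.118, 0.037])]
scan_window [(0.6, [293.0, 381.0], [0.584, 0.137, 0.018])]
pad [(0.64, [266.0, 380.0], [0.526, 0.122, 0.039])]
card_stand [(0.8, [370.0, 292.0], [0.817, -0.005, 0.03])]
card []
cog [(0.78, [316.0, 203.0], 
[... 1105 characters left out ...]
07, 0.105, 0.019]), (0.35, [210.0, 436.0], [0.801, -0.016, 0.148])]
scan_window [(0.96, [234.0, 315.0], [0.572, 0.108, 0.037]), (0.26, [205.0, 270.0], [0.493, 0.32, 0.003])]
pad [(0.92, [248.0, 283.0], [0.495, 0.104, 0.011]), (0.74, [405.0, 327.0], [0.503, -0.344, 0.002])]
card_stand [(0.73, [269.0, 423.0], [0.791, -0.018, 0.0])]
card [(0.72, [207.0, 438.0], [0.805, -0.016, 0.156])]
cog [(0.67, [341.0, 439.0], [0.734, -0.246, 0.01])]
crank [(0.86, [284.0, 401.0], [0.719, -0.077, 0.014]), (0.62, [406.0, 326.0], [0.501, -0.347, 0.003])]
tire_lever [(0.56, [316.0, 315.0], [0.526, -0.128, 0.001]), (0.26, [233.0, 319.0], [0.581, 0.113, 0.037])]
pedal [(0.58, [215.0, 376.0], [0.744, 0.192, 0.02])]
```

View pics/a_scene.png

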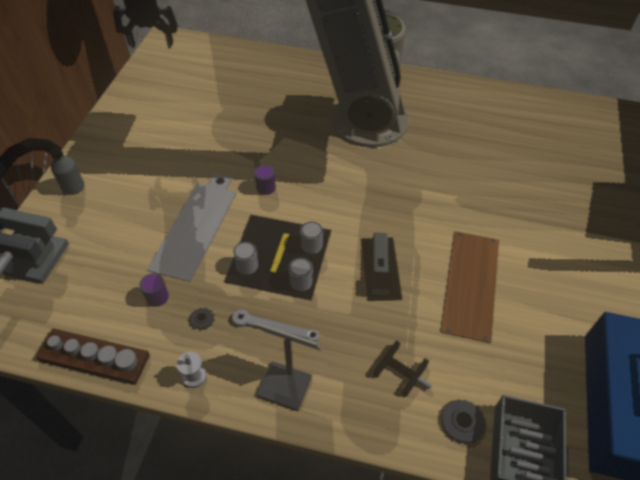

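View pics/a_side.png

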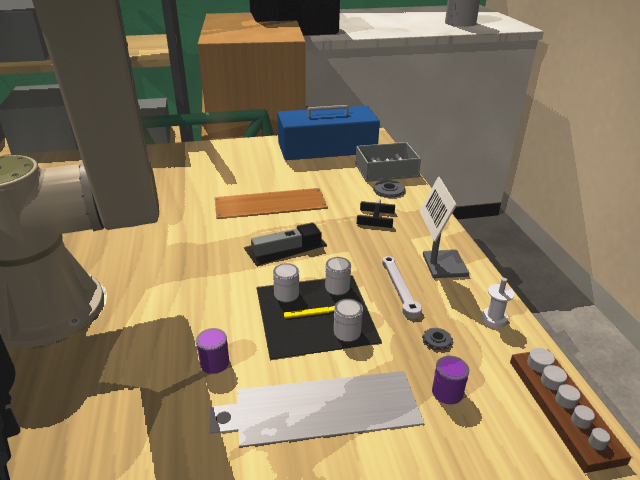

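Three grey tins stand on the mat: scene pixels about (236,312), (257,246) and (273,301), in side (283,287), (318,348) and (273,338). The two purple ones (scene (180,265) and (290,155)) are look-alikes and off the mat. The refill sheet is on the right (-y) and the stock board on the left. Next I measure the geometry from both depth clouds.

```bash
python3 - <<'E'
from h import *
C={n:cam(n) for n in ["scene","side"]}
g={n:cloud(c) for n,c in C.items()}
for n in C:
    P=g[n]; ok=np.isfinite(P[...,2])
    m=ok&(P[...,2]>0.052)&(P[...,2]<0.08)&(P[...,0]>.2)&(P[...,0]<.8)&(abs(P[...,1]+.15)<.28)
    k,l=cv2.connectedComponents(m.astype(np.uint8))
    for i in range(1,k):
        q=P[l==i]
        if len(q)>30:
            top=q[q[:,2]>np.percentile(q[:,2],50)-0.003]; (cc,r)=cv2.minEnclosingCircle(top[:,:2].astype(np.float32))
            print(n,"tin",len(q),np.round(cc,4),round(r,4),np.round(np.median(q,0),4), C[n]["pixels"][l==i].mean(0).round())
    # card
    m=ok&(P[...,2]>0.10)&(P[...,2]<0.2)&(P[...,0]>.7)&(P[...,0]<.95)&(abs(P[...,1])<.12)
    q=P[m]; c0=q.mean(0); u,s,v=np.linalg.svd(q-c0,full_matrices=False); print(n,"card",len(q),c0.round(3),v[2].round(3),q.min(0).round(3),q.max(0).round(3))
    # scanner
    m=ok&(P[...,2]>0.022)&(P[...,2]<0.055)&(P[...,0]>.4)&(P[...,0]<.66)&(P[...,1]>.05)&(P[...,1]<.2)
    q=P[m].astype(np.float32); print(n,"scanner",len(q),cv2.minAreaRect(q[:,:2]),np.percentile(q[:,2],[10,50,95]).round(4))
    # sheets via color/dark
    for nm,t in [("mat","mat"),("refill_tray",0),("stock_board",0),("pad",0)]:
        pass
c=C["scene"]
for n in C:
    c=C[n]; im=cv2.cvtColor(c["pixels"],cv2.COLOR_RGB2HSV); P=g[n]
    # board: region around (0.49,.34)
    def seg(name,xr,yr,f):
        m=(P[...,0]>xr[0])&(P[...,0]<xr[1])&(P[...,1]>yr[0])&(P[...,1]<yr[1])&(P[...,2]<.02)&f
        m=cv2.morphologyEx(m.astype(np.uint8),cv2.MORPH_OPEN,np.ones((3,3)))
        k,l,st,_=cv2.connectedComponentsWithStats(m); i=1+np.argmax(st[1:,4]); q=P[l==i].astype(np.float32)
        print(n,name,len(q),cv2.minAreaRect(q[:,:2]),np.median(q[:,2]).round(4))
    seg("board",(.3,.7),(.25,.45),(im[...,0]<14)&(im[...,1]>90))
    seg("tray",(.3,.7),(-.45,-.25),im[...,1]<45)
    seg("mat",(.38,.7),(-.25,0),im[...,2]<60)
    seg("pad",(.35,.7),(.03,.2),im[...,2]<60)
save("b_scan",cv2.resize(C["scene"]["pixels"][200:320,330:450],(600,600)))
save("b_side",cv2.resize(C["side"]["pixels"][170:300,180:460],None,fx=2.8,fy=2.8))
E
```

```text
scene tin 281 [ 0.3271 -0.2141] 0.0285 [ 0.3314 -0.214   0.0608] [80. 57. 86.]
scene tin 363 [ 0.4817 -0.0515] 0.0278 [ 0.4847 -0.0513  0.0637] [102.  99.  94.]
scene tin 395 [ 0.5775 -0.1836] 0.0272 [ 0.5806 -0.1826  0.0638] [102.  99.  96.]
scene tin 416 [ 0.5908 -0.0492] 0.0272 [ 0.5929 -0.0479  0.0638] [91. 88. 85.]
scene tin 426 [ 0.7094 -0.3539] 0.0282 [ 0.7102 -0.3517  0.0609] [79. 57. 82.]
scene card 556 [ 0.814 -0.009  0.159] [ 0.976 -0.096 -0.193] [ 0.787 -0.072  0.101] [0.829 0.051 0.198]Traceback (most recent call last):
  File "<stdin>", line 18, in <module>
cv2.error: OpenCV(4.12.0) /io/opencv/modules/imgproc/src/convhull.cpp:143: error: (-215:Assertion failed) total >= 0 && (depth == CV_32F || depth == CV_32S) in function 'convexHull'
```

```bash
cat > geo.py <<'E'
from h import *
def rect(q): return cv2.minAreaRect(np.ascontiguousarray(q[:,:2],dtype=np.float32))
C={n:cam(n) for n in ["scene","side"]}
g={n:cloud(c) for n,c in C.items()}
for n in C:
    P=g[n]; ok=np.isfinite(P[...,2])
    m=ok&(P[...,2]>0.052)&(P[...,2]<0.08)&(P[...,0]>.2)&(P[...,0]<.8)&(abs(P[...,1]+.15)<.28)
    k,l=cv2.connectedComponents(m.astype(np.uint8))
    for i in range(1,k):
        q=P[l==i]
        if len(q)>30:
            top=q[q[:,2]>np.percentile(q[:,2],50)-0.003]; (cc,r)=cv2.minEnclosingCircle(top[:,:2].astype(np.float32))
            print(n,"tin",len(q),np.round(cc,4),round(r,4),np.round(np.median(q,0),4), C[n]["pixels"][l==i].mean(0).round())
    m=ok&(P[...,2]>0.10)&(P[...,2]<0.2)&(P[...,0]>.7)&(P[...,0]<.95)&(abs(P[...,1])<.12)
    q=P[m]; c0=q.mean(0); u,s,v=np.linalg.svd(q-c0,full_matrices=False); print(n,"card",len(q),c0.round(3),v[2].round(3),q.min(0).round(3),q.max(0).round(3))
    m=ok&(P[...,2]>0.022)&(P[...,2]<0.055)&(P[...,0]>.4)&(P[...,0]<.66)&(P[...,1]>.05)&(P[...,1]<.2)
    q=P[m]; print(n,"scanner",len(q),rect(q) if len(q)>5 else 0,np.percentile(q[:,2],[10,50,95]).round(4))
    c=C[n]; im=cv2.cvtColor(c["pixels"],cv2.COLOR_RGB2HSV)
    def seg(name,xr,yr,f):
        m=(P[...,0]>xr[0])&(P[...,0]<xr[1])&(P[...,1]>yr[0])&(P[...,1]<yr[1])&(P[...,2]<.02)&f
        m=cv2.morphologyEx(m.astype(np.uint8),cv2.MORPH_OPEN,np.ones((3,3)))
        k,l,st,_=cv2.connectedComponentsWithStats(m)
        if k<2: print(n,name,"none");return
        i=1+np.argmax(st[1:,4]); q=P[l==i]
        print(n,name,len(q),np.round(np.hstack([np.ravel(x) for x in rect(q)]),3),np.median(q[:,2]).round(4))
    seg("board",(.3,.7),(.25,.45),(im[...,0]<14)&(im[...,1]>90))
    seg("tray",(.3,.7),(-.45,-.25),im[...,1]<45)
    seg("mat",(.38,.7),(-.25,0),im[...,2]<60)
    seg("pad",(.35,.7),(.03,.2),im[...,2]<60)
save("b_scan",cv2.resize(C["scene"]["pixels"][200:320,330:450],(600,600)))
save("b_side",cv2.resize(C["side"]["pixels"][170:300,180:460],None,fx=2.8,fy=2.8))
E
python3 geo.py
```

```text
scene tin 279 [ 0.3274 -0.2158] 0.0284 [ 0.3313 -0.2136  0.0608] [80. 57. 86.]
scene tin 363 [ 0.4813 -0.0511] 0.0267 [ 0.4849 -0.0505  0.0639] [102.  99.  94.]
scene tin 396 [ 0.5777 -0.1839] 0.0275 [ 0.5808 -0.1828  0.0638] [102.  99.  96.]
scene tin 419 [ 0.5899 -0.0488] 0.0274 [ 0.5928 -0.0482  0.0634] [91. 88. 85.]
scene tin 430 [ 0.709  -0.3522] 0.0283 [ 0.7103 -0.3522  0.0609] [78. 57. 82.]
scene card 552 [ 0.814 -0.009  0.159] [ 0.976 -0.093 -0.197] [ 0.788 -0.072  0.102] [0.829 0.051 0.197]
scene scanner 1063 ((0.5067189931869507, 0.1203271895647049), (0.16525503993034363, 0.05148649960756302), 10.442169189453125) [0.0336 0.0387 0.043 ]
scene board 9 [5.1700e-01 3.7100e-01 5.0000e-03 9.0000e-03 4.5907e+01] 0.0024
scene tray 4301 [ 0.482 -0.346  0.114  0.342 86.725] 0.0036
scene mat 3703 [ 0.529 -0.122  0.209  0.209  0.16 ] 0.0037
scene pad 971 [ 0.506  0.121  0.176  0.079 16.711] 0.0046
side tin 405 [ 0.5883 -0.048 ] 0.0281 [ 0.587  -0.0541  0.0627] [152. 144. 140.]
side tin 417 [ 0.4806 -0.051 ] 0.0277 [ 0.4792 -0.0577  0.0628] [165. 157. 153.]
side tin 532 [ 0.5763 -0.1843] 0.0272 [ 0.575  -0.1898  0.063 ] [160. 153. 150.]
side tin 603 [ 0.3271 -0.2149] 0.028 [ 0.3266 -0.2194  0.06  ] [157. 103. 168.]
side tin 713 [ 0.7081 -0.3539] 0.0275 [ 0.7056 -0.3567  0.0602] [122.  70. 137.]
side card 1260 [ 0.804 -0.015  0.152] [-0.934  0.093  0.345] [ 0.782 -0.073  0.106] [0.827 0.057 0.194]
side scanner 992 ((0.5047011971473694, 0.11861665546894073), (0.1600460410118103, 0.056225571781396866), 11.912879943847656) [0.0261 0.0369 0.0403]
side board none
side tray 10638 [ 0.482 -0.344  0.114  0.334 87.075] 0.0028
side mat 5163 [ 0.527 -0.121  0.208  0.209  0.759] 0.0027
side pad 818 [0.508 0.097 0.177 0.057 4.542] 0.0045
```

View pics/b_side.png

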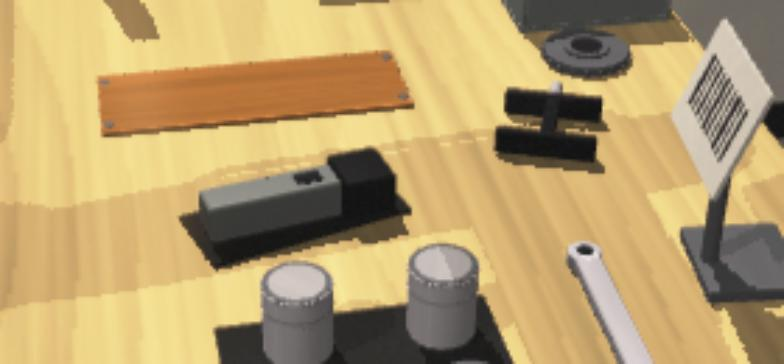

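View pics/b_scan.png

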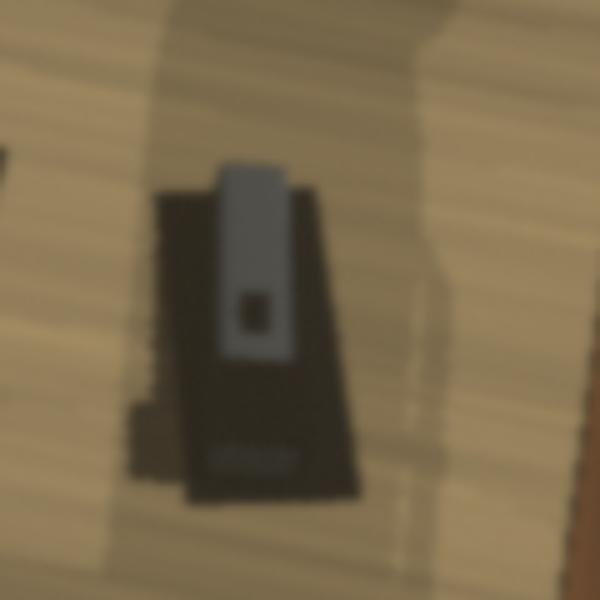

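Tins (world xy): A (0.481,-0.051), B (0.577,-0.184), C (0.589,-0.049), tops at z≈0.063. Refill sheet centre is about (0.505,-0.347) and board about (0.492,0.340). First I square the tool to the world, which needs a 14.66° turn.

```bash
python3 -m creep '{"hand":[85,85,85,85,85],"delta_pos":[[0,0,0],[0,0,0],[0,0,0],[0,0,0],[0,0,0]],"turn":[0.6,0.6,0.6,0.6,0.53]}' 40
python3 -m creep '{"hand":[85,85,85,85,85],"delta_pos":[[0.04,-0.04,0],[0.04,-0.05,0],[0.04,-0.05,0],[0.04,-0.05,0],[0.04,-0.05,0]],"turn":[0,0,0,0,0]}'
```

```text
clock: 2.12
tcp_pos: [0.1455, -0.5563, 0.2423]
orientation: [0.0, 1.0, -0.001, 0.0]
wrist_force: [0.4, -0.2, -0.2]
finger_gap: 0.0851
clock: 2.53
tcp_pos: [0.2798, -0.3952, 0.2423]
orientation: [0.0, 1.0, -0.0, 0.0]
wrist_force: [0.8, -0.4, 0.2]
finger_gap: 0.0846
```

```bash
python3 -m creep '{"hand":[85,85,85,85,85],"delta_pos":[[0.022,-0.039,0],[0.022,-0.039,0],[0.022,-0.039,0],[0.022,-0.039,0],[0.022,-0.039,0]],"turn":[0,0,0,0,0]}'
python3 -m creep '{"hand":[85,85,85,85,85],"delta_pos":[[0.022,-0.039,0],[0.022,-0.039,0],[0.022,-0.039,0],[0,0,0],[0,0,0]],"turn":[0,0,0,0,0]}'
python3 - <<'E'
from h import *
c=cam("wrist"); save("w1",c["pixels"]); s=env.get_state(); print(s["tcp_pos"],np.round(c["origin"],3))
for x in env.pinpoint("wrist","tin1"): print(x["score"],np.round(x["location"]),pt(c,*x["location"],z=.003).round(4))
P=cloud(c); m=(P[...,2]>.055)&(P[...,2]<.075)
k,l=cv2.connectedComponents(m.astype(np.uint8))
for i in range(1,k):
    q=P[l==i]
    if len(q)>200: (cc,r)=cv2.minEnclosingCircle(q[:,:2].astype(np.float32)); print(len(q),np.round(cc,4),round(r,4),np.median(q[:,2]))
E
```

```text
clock: 2.95
tcp_pos: [0.3676, -0.2391, 0.2425]
orientation: [0.0, 1.0, -0.0, 0.0]
wrist_force: [0.8, -1.4, 0.3]
finger_gap: 0.0849
clock: 3.37
tcp_pos: [0.4205, -0.1453, 0.2424]
orientation: [0.0, 1.0, 0.002, 0.0]
wrist_force: [1.2, -0.4, 0.3]
finger_gap: 0.0848
[ 0.42006397 -0.14643368  0.24237677] [ 0.492 -0.144  0.374]
0.93 [ 13. 212.] [ 0.5933 -0.0467  0.003 ]
0.84 [ 33. 365.] [ 0.5777 -0.1832  0.003 ]
0.65 [143. 229.] [ 0.4817 -0.0538  0.003 ]
0.58 [285. 386.] [ 0.3316 -0.2155  0.003 ]
1820 [ 0.5856 -0.047 ] 0.026 0.06282476721707436
3069 [ 0.578  -0.1824] 0.0265 0.06279597351948629
3375 [ 0.4824 -0.0493] 0.0268 0.06291125774348422
2243 [ 0.3284 -0.2126] 0.0269 0.05985631524733814
```

View pics/w1.png

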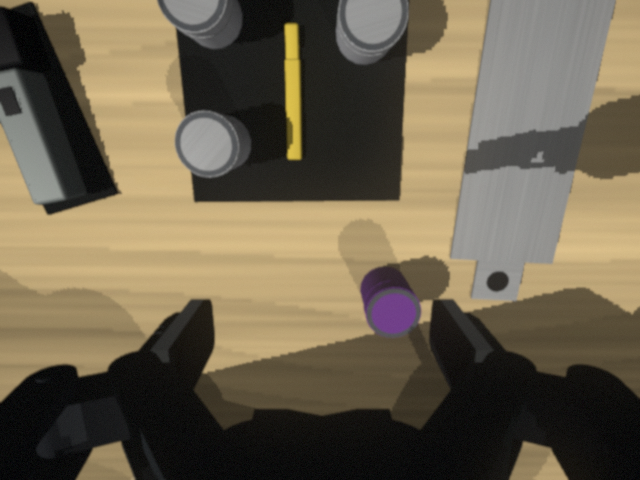

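The wrist view shows the three tins at (10,200), (15,370) and (145,213), the lever between them, and the purple tin at (300,390), which agrees with the other cameras. I go to tin A, take an unloaded force reading, then grip and lift.

```bash
cat > wt.py <<'E'
from h import *
F=[]
for i in range(8):
    cam("wrist"); s=env.get_state(); F.append(list(s["wrist_force"])+list(s["tau"]))
F=np.array(F); print(s["clock"],np.round(s["tcp_pos"],4),"gap",round(s["finger_gap"],4),"F",F[:,:3].mean(0).round(3),"sd",F[:,:3].std(0).round(3),"tau",F[:,3:].mean(0).round(2))
E
python3 -m creep '{"hand":[85,85,85,85,85],"delta_pos":[[0.0256,-0.04,0],[0.0256,-0.04,0],[0.0256,-0.04,0],[0,0,0.045],[0,0,0.045]],"turn":[0,0,0,0,0]}'
python3 -m creep '{"hand":[85,85,85,85,85],"delta_pos":[[0,0,0.02],[0,0,0],[0,0,0],[0,0,0],[0,0,0]],"turn":[0,0,0,0,0]}'
python3 wt.py
python3 -m creep '{"hand":[85,85,85,85,85],"delta_pos":[[0,0,0.04],[0,0,0.04],[0,0,0.04],[0,0,0.033],[0,0,0]],"turn":[0,0,0,0,0]}'
```

```text
clock: 3.88
tcp_pos: [0.4842, -0.0516, 0.1715]
orientation: [0.001, 1.0, 0.001, 0.003]
wrist_force: [0.5, 1.1, -0.8]
finger_gap: 0.0852
clock: 4.3
tcp_pos: [0.4825, -0.0523, 0.1561]
orientation: [0.0, 1.0, -0.001, 0.002]
wrist_force: [-0.9, 0.1, -1.1]
finger_gap: 0.0851
4.7 [ 0.4813 -0.0511  0.1545] gap 0.0853 F [ 0.008 -0.05  -0.316] sd [0.505 0.445 0.43 ] tau [-8.000e-02 -3.866e+01  2.789e+01 -1.000e-02 -0.000e+00 -0.000e+00]
clock: 5.12
tcp_pos: [0.4772, -0.05, 0.0274]
orientation: [-0.001, 1.0, 0.0, -0.004]
wrist_force: [-0.5, 0.1, 0.3]
finger_gap: 0.0847
```

```bash
python3 -m creep '{"hand":[45,45,45,45,45],"delta_pos":[[0,0,0],[0,0,0],[0,0,0],[0,0,0],[0,0,0]],"turn":[0,0,0,0,0]}' 45
python3 -m creep '{"hand":[45,45,45,45,45],"delta_pos":[[0,0,0],[0,0,0],[0,0,-0.04],[0,0,-0.04],[0,0,-0.04]],"turn":[0,0,0,0,0]}'
python3 -m creep '{"hand":[45,45,45,45,45],"delta_pos":[[0,0,-0.033],[0,0,0],[0,0,0],[0,0,0],[0,0,0]],"turn":[0,0,0,0,0]}'
python3 wt.py
```

```text
clock: 5.53
tcp_pos: [0.4832, -0.0513, 0.0341]
orientation: [0.0, 1.0, 0.0, 0.002]
wrist_force: [-0.6, 1.4, 7.3]
finger_gap: 0.0514
clock: 5.95
tcp_pos: [0.4803, -0.0509, 0.129]
orientation: [-0.0, 1.0, 0.0, -0.001]
wrist_force: [1.2, -0.2, -4.4]
finger_gap: 0.0514
clock: 6.37
tcp_pos: [0.4799, -0.0508, 0.1526]
orientation: [-0.0, 1.0, 0.0, -0.002]
wrist_force: [-0.8, -0.2, -3.5]
finger_gap: 0.051
6.7667 [ 0.4811 -0.0511  0.1539] gap 0.0507 F [-0.291  0.08  -3.868] sd [0.54  0.474 0.254] tau [ 1.000e-02 -4.067e+01  2.925e+01  3.000e-02 -0.000e+00 -0.000e+00]
```

```bash
python3 wt.py; python3 wt.py
```

```text
7.1667 [ 0.4813 -0.0511  0.1543] gap 0.0508 F [-0.277  0.082 -4.033] sd [0.377 0.298 0.563] tau [-0.000e+00 -4.049e+01  2.925e+01  1.000e-02 -0.000e+00 -0.000e+00]
7.5667 [ 0.4813 -0.0511  0.1543] gap 0.0512 F [-0.268  0.278 -3.925] sd [0.224 0.598 0.622] tau [ 0.000e+00 -4.054e+01  2.929e+01  1.000e-02 -0.000e+00 -0.000e+00]
```

Tin A weighs about 3.6–3.95 N, or 370–400 g (wrist force and joint torque agree), so it goes on the stock board.

```bash
python3 -m creep '{"hand":[45,45,45,45,45],"delta_pos":[[-0.0064,-0.049,0],[-0.0064,-0.049,0],[-0.0064,-0.049,0],[-0.0064,-0.049,0],[-0.0064,-0.049,0]],"turn":[0,0,0,0,0]}'
python3 -m creep '{"hand":[45,45,45,45,45],"delta_pos":[[-0.0064,-0.049,0],[-0.0064,-0.049,0],[-0.0064,-0.049,0],[-0.0064,-0.049,0],[-0.0064,-0.049,0]],"turn":[0,0,0,0,0]}'
python3 - <<'E'
from h import *
c=cam("wrist"); save("w2",c["pixels"]); s=env.get_state(); print(s["tcp_pos"],np.round(c["origin"],3))
for t in ["stock_board","pad","scanner","scan_window"]:
  for x in env.pinpoint("wrist",t)[:2]: print(t,x["score"],np.round(x["location"]),pt(c,*x["location"]).round(4))
E
```

```text
clock: 7.98
tcp_pos: [0.4554, 0.1116, 0.1547]
orientation: [-0.015, 1.0, 0.026, -0.001]
wrist_force: [0.6, 0.4, -4.2]
finger_gap: 0.051
clock: 8.4
tcp_pos: [0.4242, 0.1942, 0.167]
orientation: [-0.057, 0.994, 0.093, -0.006]
wrist_force: [-0.2, 0.3, -4.1]
finger_gap: 0.0511
[0.4231606  0.19617321 0.16776592] [0.497 0.193 0.297]
stock_board 0.95 [ 99. 184.] [0.4953 0.3377 0.0036]
pad 0.3 [  1. 479.] [0.5825 0.1431 0.0381]
scanner 0.87 [130. 463.] [0.5096 0.131  0.0376]
scanner 0.5 [289. 326.] [0.4498 0.1948 0.1939]
scan_window 0.93 [  8. 482.] [0.5793 0.1405 0.0392]
scan_window 0.73 [129. 462.] [0.5104 0.1316 0.0374]
```

View pics/w2.png

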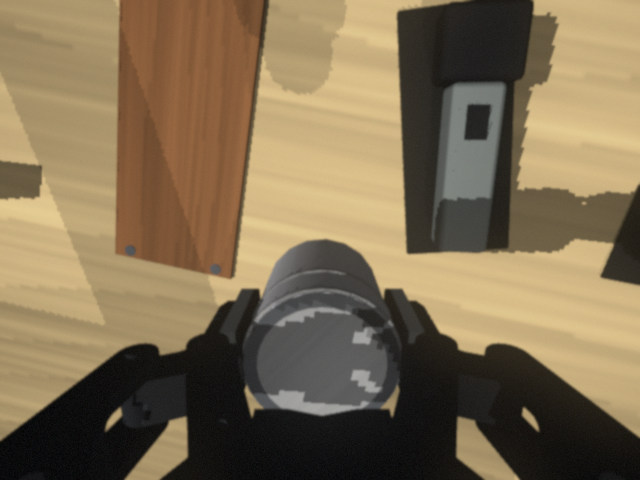

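```bash
python3 - <<'E'
from h import *
s=env.get_state(); print(np.round(s["joint_pos"],3)); print(np.round(s["qvel"],3))
print(rot(s["orientation"]).round(3))
E
```

```text
[ 0.183  0.134 -0.378  1.06   0.112  3.141]
[-0.011  0.003 -0.002 -0.     0.002  0.001]
[[ 0.983  0.182 -0.022]
 [ 0.183 -0.977  0.11 ]
 [-0.001 -0.112 -0.994]]
```

Joint 6 sits at its limit (q6 ≈ q1+π−yaw), so the tool tilted. I turn the tool towards yaw 180°, which keeps joint 6 near mid-range, and watch the tilt.

```bash
python3 -m creep '{"hand":[45,45,45,45,45],"delta_pos":[[0,0,0],[0,0,0],[0,0,0],[0,0,0],[0,0,0]],"turn":[-1,-1,-1,-1,-1]}'
python3 -m creep '{"hand":[45,45,45,45,45],"delta_pos":[[0,0,0],[0,0,0],[0,0,0],[0,0,0],[0,0,0]],"turn":[-1,-1,-1,-1,-1]}'
python3 - <<'E'
from h import *
s=env.get_state(); print(np.round(s["joint_pos"],3)); print(s["tcp_pos"])
print(rot(s["orientation"]).round(3))
E
```

```text
clock: 9.07
tcp_pos: [0.425, 0.1925, 0.1667]
orientation: [-0.056, 0.95, 0.306, 0.006]
wrist_force: [0.2, 0.3, -4.1]
finger_gap: 0.0508
clock: 9.48
tcp_pos: [0.425, 0.1925, 0.1667]
orientation: [-0.053, 0.862, 0.505, 0.018]
wrist_force: [0.6, 0.2, -3.1]
finger_gap: 0.051
[ 0.182  0.134 -0.378  1.06   0.113  2.264]
[0.42502542 0.19251562 0.16668736]
[[ 0.49   0.871 -0.022]
 [ 0.867 -0.485  0.11 ]
 [ 0.085 -0.073 -0.994]]
```

The tilt persists because rows build on the reached pose. Pressing the upper joint-6 limit rolled joint 5 to +0.11, so touching the opposite limit should roll it back. I turn there in small steps.

```bash

python3 -m creep '{"hand":[45,45,45,45,45],"delta_pos":[[0,0,0],[0,0,0],[0,0,0],[0,0,0],[0,0,0]],"turn":[-1,-1,-1,-1,-1]}' >/dev/null
python3 -m creep '{"hand":[45,45,45,45,45],"delta_pos":[[0,0,0],[0,0,0],[0,0,0],[0,0,0],[0,0,0]],"turn":[-1,-1,-1,-1,-1]}' >/dev/null
python3 -m creep '{"hand":[45,45,45,45,45],"delta_pos":[[0,0,0],[0,0,0],[0,0,0],[0,0,0],[0,0,0]],"turn":[-1,-1,-1,-1,-1]}' >/dev/null
python3 -m creep '{"hand":[45,45,45,45,45],"delta_pos":[[0,0,0],[0,0,0],[0,0,0],[0,0,0],[0,0,0]],"turn":[-1,-1,-1,-1,-1]}' >/dev/null
python3 -m creep '{"hand":[45,45,45,45,45],"delta_pos":[[0,0,0],[0,0,0],[0,0,0],[0,0,0],[0,0,0]],"turn":[-1,-1,-1,-1,-1]}' >/dev/null
python3 -m creep '{"hand":[45,45,45,45,45],"delta_pos":[[0,0,0],[0,0,0],[0,0,0],[0,0,0],[0,0,0]],"turn":[-1,-1,-1,-1,-1]}'
cat > st.py <<'E'
from h import *
s=env.get_state(); print("q",np.round(s["joint_pos"],3),"tcp",s["tcp_pos"].round(4) if hasattr(s["tcp_pos"],"round") else s["tcp_pos"])
m=rot(s["orientation"]); print("z",m[:,2].round(3),"yaw",np.degrees(np.arctan2(m[1,0],m[0,0])).round(2), "clk",s["clock"],"F",np.round(s["wrist_force"],1))
E
python3 st.py
```

```text
clock: 11.98
tcp_pos: [0.425, 0.1925, 0.1667]
orientation: [0.004, -0.264, 0.963, 0.056]
wrist_force: [-0.1, 0.3, -3.4]
finger_gap: 0.0509
q [ 0.182  0.134 -0.378  1.06   0.113 -0.354] tcp [0.425  0.1925 0.1667]
z [-0.022  0.11  -0.994] yaw -149.4 clk 11.9833 F [-0.1  0.3 -3.4]
```

```bash

python3 -m creep '{"hand":[45,45,45,45,45],"delta_pos":[[0,0,0],[0,0,0],[0,0,0],[0,0,0],[0,0,0]],"turn":[-1,-1,-1,-1,-1]}' >/dev/null
python3 -m creep '{"hand":[45,45,45,45,45],"delta_pos":[[0,0,0],[0,0,0],[0,0,0],[0,0,0],[0,0,0]],"turn":[-1,-1,-1,-1,-1]}' >/dev/null
python3 -m creep '{"hand":[45,45,45,45,45],"delta_pos":[[0,0,0],[0,0,0],[0,0,0],[0,0,0],[0,0,0]],"turn":[-1,-1,-1,-1,-1]}' >/dev/null
python3 -m creep '{"hand":[45,45,45,45,45],"delta_pos":[[0,0,0],[0,0,0],[0,0,0],[0,0,0],[0,0,0]],"turn":[-1,-1,-1,-1,-1]}' >/dev/null
python3 -m creep '{"hand":[45,45,45,45,45],"delta_pos":[[0,0,0],[0,0,0],[0,0,0],[0,0,0],[0,0,0]],"turn":[-1,-1,-1,-1,-1]}' >/dev/null
python3 -m creep '{"hand":[45,45,45,45,45],"delta_pos":[[0,0,0],[0,0,0],[0,0,0],[0,0,0],[0,0,0]],"turn":[-1,-1,-1,-1,-1]}' >/dev/null
python3 -m creep '{"hand":[45,45,45,45,45],"delta_pos":[[0,0,0],[0,0,0],[0,0,0],[0,0,0],[0,0,0]],"turn":[-1,-1,-1,-0.3,-0.3]}'
python3 st.py
```

```text
clock: 14.9
tcp_pos: [0.4159, 0.2277, 0.1667]
orientation: [-0.043, 0.989, 0.139, 0.001]
wrist_force: [0.1, 0.3, -4.0]
finger_gap: 0.051
q [ 0.279  0.14  -0.37   1.048  0.084 -3.141] tcp [0.4159 0.2277 0.1667]
z [-0.011  0.084 -0.996] yaw 15.95 clk 14.9 F [ 0.1  0.3 -4. ]
```

It works: joint 5 fell from 0.113 to 0.084. I press on, now also moving -y.

```bash

python3 -m creep '{"hand":[45,45,45,45,45],"delta_pos":[[0,0.03,0],[0,0.03,0],[0,0.03,0],[0,0,0],[0,0,0]],"turn":[0,0,0,0,0]}'
python3 st.py
```

```text
clock: 15.32
tcp_pos: [0.425, 0.1959, 0.1613]
orientation: [-0.028, 0.993, 0.112, 0.003]
wrist_force: [-0.8, 0.1, -4.4]
finger_gap: 0.0509
q [ 0.226  0.136 -0.387  1.035  0.054 -3.141] tcp [0.425  0.1959 0.1613]
z [-0.     0.056 -0.998] yaw 12.88 clk 15.3167 F [-0.8  0.1 -4.4]
```

```bash

python3 -m creep '{"hand":[45,45,45,45,45],"delta_pos":[[0,0.03,0],[0,0.03,0],[0,0.03,0],[0,0.03,0],[0,0,0]],"turn":[0,0,0,0,0]}'
python3 st.py
```

```text
clock: 15.73
tcp_pos: [0.4345, 0.1537, 0.1576]
orientation: [-0.006, 0.997, 0.078, 0.006]
wrist_force: [0.3, -0.1, -3.6]
finger_gap: 0.0509
q [ 0.158  0.13  -0.403  1.026  0.012 -3.141] tcp [0.4345 0.1537 0.1576]
z [ 0.01   0.014 -1.   ] yaw 8.99 clk 15.7333 F [ 0.3 -0.1 -3.6]
```

```bash

python3 -m creep '{"hand":[45,45,45,45,45],"delta_pos":[[0,0.033,0],[0,0,0],[0,0,0],[0,0,0],[0,0,0]],"turn":[0,1,1,1,1]}' >/dev/null
python3 st.py
python3 -m creep '{"hand":[45,45,45,45,45],"delta_pos":[[0,0,0],[0,0,0],[0,0,0],[0,0,0],[0,0,0]],"turn":[1,1,1,1,1]}' >/dev/null
python3 -m creep '{"hand":[45,45,45,45,45],"delta_pos":[[0,0,0],[0,0,0],[0,0,0],[0,0,0],[0,0,0]],"turn":[1,1,1,1,1]}' >/dev/null
python3 -m creep '{"hand":[45,45,45,45,45],"delta_pos":[[0,0,0],[0,0,0],[0,0,0],[0,0,0],[0,0,0]],"turn":[1,1,1,1,1]}' >/dev/null
python3 -m creep '{"hand":[45,45,45,45,45],"delta_pos":[[0,0,0],[0,0,0],[0,0,0],[0,0,0],[0,0,0]],"turn":[1,1,1,1,1]}' >/dev/null
python3 -m creep '{"hand":[45,45,45,45,45],"delta_pos":[[0,0,0],[0,0,0],[0,0,0],[0,0,0],[0,0,0]],"turn":[1,1,1,1,1]}' >/dev/null
python3 -m creep '{"hand":[45,45,45,45,45],"delta_pos":[[0,0,0],[0,0,0],[0,0,0],[0,0,0],[0,0,0]],"turn":[1,1,1,1,1]}' 
python3 st.py
```

```text
q [ 1.420e-01  1.280e-01 -4.060e-01  1.025e+00  1.000e-03 -2.787e+00] tcp [0.4365 0.1435 0.1574]
z [ 0.012  0.003 -1.   ] yaw -12.19 clk 16.15 F [ 0.  -0.2 -4. ]
clock: 18.65
tcp_pos: [0.4364, 0.1436, 0.1575]
orientation: [0.006, -0.155, 0.988, 0.001]
wrist_force: [-0.2, -0.5, -4.3]
finger_gap: 0.051
q [ 0.142  0.128 -0.406  1.025  0.002 -0.169] tcp [0.4364 0.1436 0.1575]
z [ 0.012  0.003 -1.   ] yaw -162.18 clk 18.65 F [-0.2 -0.5 -4.3]
```

Tilt is now under 1°. I bring yaw to 180°, then go to the board.

```bash

python3 -m creep '{"hand":[45,45,45,45,45],"delta_pos":[[0,0,0],[0,0,0],[0,0,0],[0,0,0],[0,0,0]],"turn":[0.9,0.9,0.9,0.86,0]}' 
python3 -m creep '{"hand":[45,45,45,45,45],"delta_pos":[[0.003,0.049,0],[0.003,0.049,0],[0.003,0.049,0],[0.003,0.049,0],[0.002,0.048,0]],"turn":[0,0,0,0,0]}' 
python3 - <<'E'
from h import *
c=cam("wrist"); save("w3",c["pixels"])
for x in env.pinpoint("wrist","stock_board")[:2]: print(x["score"],np.round(x["location"]),pt(c,*x["location"]).round(4))
E
python3 st.py
```

```text
clock: 19.07
tcp_pos: [0.4364, 0.1436, 0.1575]
orientation: [0.006, -0.001, 1.0, 0.002]
wrist_force: [-0.7, -1.0, -4.0]
finger_gap: 0.0512
clock: 19.48
tcp_pos: [0.4238, 0.3406, 0.1581]
orientation: [0.006, -0.004, 1.0, 0.002]
wrist_force: [0.8, -0.2, -3.2]
finger_gap: 0.0507
q [ 5.350e-01  2.860e-01 -2.030e-01  1.068e+00 -1.000e-03  5.220e-01] tcp [0.4241 0.3441 0.158 ]
z [ 0.013  0.007 -1.   ] yaw -179.24 clk 19.5833 F [ 0.3 -2.  -4. ]
```

View pics/w3.png

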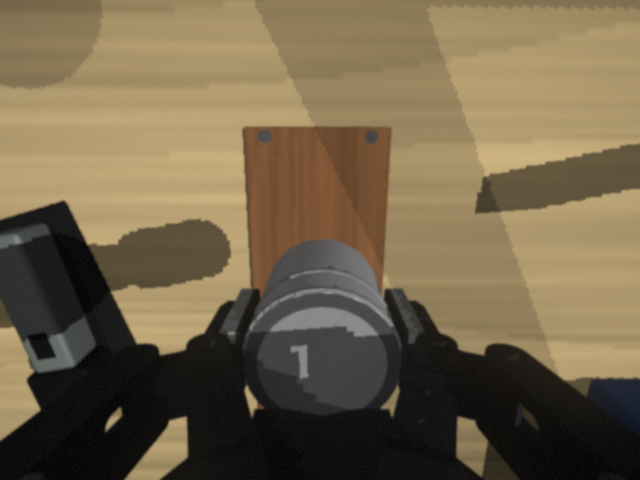

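The board is centred under the tin (board columns 245–390, tin at 320). I lower and release.

```bash

python3 -m creep '{"hand":[45,45,45,45,45],"delta_pos":[[0,0,0.04],[0,0,0.04],[0,0,0.04],[0,0,0.03],[0,0,0.004]],"turn":[0,0,0,0,0]}' 
python3 st.py
python3 -m creep '{"hand":[45,45,85,85,85],"delta_pos":[[0,0,0.001],[0,0,0],[0,0,0],[0,0,0],[0,0,0]],"turn":[0,0,0,0,0]}' 
python3 st.py
```

```text
clock: 20.0
tcp_pos: [0.4244, 0.3384, 0.0325]
orientation: [0.005, -0.004, 1.0, 0.001]
wrist_force: [-5.7, -2.7, 12.3]
finger_gap: 0.0509
q [ 0.527  0.402 -0.378  0.782 -0.003  0.519] tcp [0.4244 0.3384 0.0325]
z [ 0.009  0.002 -1.   ] yaw -179.59 clk 20.0 F [-5.7 -2.7 12.3]
clock: 20.42
tcp_pos: [0.4266, 0.3399, 0.035]
orientation: [0.007, -0.003, 1.0, 0.002]
wrist_force: [-0.3, -0.0, 1.0]
finger_gap: 0.0839
q [ 0.527  0.399 -0.374  0.783 -0.003  0.522] tcp [0.4266 0.3399 0.035 ]
z [ 0.014  0.005 -1.   ] yaw -179.69 clk 20.4167 F [-0.3 -0.   1. ]
```

```bash

python3 -m creep '{"hand":[85,85,85,85,85],"delta_pos":[[0,0,-0.03],[0,0,-0.04],[0,0,-0.04],[0,0,-0.04],[-0.0184,-0.0441,0]],"turn":[0,0,0,0,0]}' >/dev/null
python3 -m creep '{"hand":[85,85,85,85,85],"delta_pos":[[-0.0184,-0.0441,0],[-0.0184,-0.0441,0],[-0.0184,-0.0441,0],[-0.0184,-0.0441,0],[-0.0184,-0.0441,0]],"turn":[0,0,0,0,0]}'
python3 -m creep '{"hand":[85,85,85,85,85],"delta_pos":[[-0.0184,-0.0441,0],[-0.0184,-0.0441,0],[-0.0184,-0.0441,0],[-0.0184,-0.0441,0],[-0.0184,-0.0441,0]],"turn":[0,0,0,0,0]}'
python3 st.py; python3 geo.py | grep tin;python3 wt.py; python3 st.py
python3 - <<'E'
from h import *
c=cam("wrist"); save("w4",c["pixels"])
P=cloud(c); m=(P[...,2]>.055)&(P[...,2]<.075)
k,l=cv2.connectedComponents(m.astype(np.uint8))
for i in range(1,k):
    q=P[l==i]
    if len(q)>200: (cc,r)=cv2.minEnclosingCircle(q[:,:2].astype(np.float32)); print(len(q),np.round(cc,4),round(r,4),np.median(q[:,2]))
E
```

```text
clock: 21.25
tcp_pos: [0.5145, 0.1263, 0.1553]
orientation: [0.007, -0.003, 1.0, 0.002]
wrist_force: [0.1, 1.0, -1.1]
finger_gap: 0.085
clock: 21.67
tcp_pos: [0.589, -0.0502, 0.1555]
orientation: [0.007, -0.003, 1.0, 0.002]
wrist_force: [0.1, 0.2, 0.3]
finger_gap: 0.0848
q [-0.224  0.371 -0.087  1.1    0.006 -0.229] tcp [ 0.589  -0.0502  0.1555]
z [ 0.014  0.003 -1.   ] yaw -179.69 clk 21.6667 F [0.1 0.2 0.3]
scene tin 274 [ 0.3276 -0.2136] 0.0274 [ 0.3301 -0.2138  0.0609] [66. 50. 69.]
scene tin 399 [ 0.5782 -0.184 ] 0.0274 [ 0.5814 -0.1821  0.0637] [106. 104. 100.]
scene tin 408 [ 0.5903 -0.0489] 0.0282 [ 0.5929 -0.0481  0.0637] [107. 104. 101.]
scene tin 424 [ 0.71   -0.3535] 0.0283 [ 0.7102 -0.3518  0.061 ] [72. 53. 76.]
side tin 401 [ 0.5889 -0.0479] 0.0281 [ 0.5869 -0.0553  0.0627] [164. 156. 151.]
side tin 529 [ 0.5751 -0.1838] 0.0276 [ 0.5747 -0.1893  0.0629] [162. 155. 152.]
side tin 599 [ 0.3258 -0.2145] 0.0275 [ 0.3268 -0.2188  0.0599] [ 97.  63. 102.]
side tin 716 [ 0.708  -0.3542] 0.0281 [ 0.7056 -0.3571  0.0602] [ 97.  57. 108.]
22.1667 [ 0.5878 -0.0468  0.1548] gap 0.0848 F [-0.286  0.069 -0.066] sd [0.474 0.38  0.493] tau [-8.700e-01 -4.974e+01  2.900e+01 -2.300e-01 -3.000e-02 -2.000e-02]
q [-0.219  0.37  -0.09   1.099  0.006 -0.226] tcp [ 0.5878 -0.0468  0.1548]
z [ 0.012  0.004 -1.   ] yaw -179.58 clk 22.1667 F [-0.6 -0.3 -0.7]
5635 [ 0.5777 -0.1824] 0.0272 0.06274071494908212
5097 [ 0.5904 -0.0472] 0.0268 0.06287451244737396
```

View pics/w4.png

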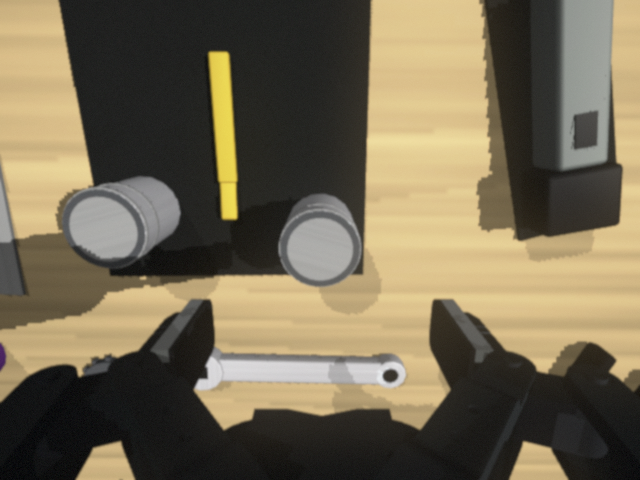

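Aligned with tin C, at wrist pixel (245,320). Down, grip, lift and weigh.

```bash

python3 -m creep '{"hand":[85,85,85,85,85],"delta_pos":[[-0.002,0,0.04],[0,0,0.04],[0,0,0.04],[0,0,0.034],[0,0,0]],"turn":[0,0,0,0,0]}'
python3 -m creep '{"hand":[45,45,45,45,45],"delta_pos":[[0,0,0],[0,0,0],[0,0,0],[0,0,0],[0,0,0]],"turn":[0,0,0,0,0]}' 45
python3 -m creep '{"hand":[45,45,45,45,45],"delta_pos":[[0,0,0],[0,0,0],[0,0,-0.04],[0,0,-0.04],[0,0,-0.04]],"turn":[0,0,0,0,0]}'
python3 -m creep '{"hand":[45,45,45,45,45],"delta_pos":[[0,0,-0.034],[0,0,0],[0,0,0],[0,0,0],[0,0,0]],"turn":[0,0,0,0,0]}'
python3 wt.py; python3 wt.py; python3 st.py
```

```text
clock: 22.63
tcp_pos: [0.5867, -0.0459, 0.0259]
orientation: [0.001, -0.003, 1.0, 0.003]
wrist_force: [-1.7, -0.6, -0.2]
finger_gap: 0.0849
clock: 23.05
tcp_pos: [0.5932, -0.0478, 0.0339]
orientation: [0.008, -0.003, 1.0, 0.002]
wrist_force: [-0.1, 1.3, 6.4]
finger_gap: 0.0514
clock: 23.47
tcp_pos: [0.5893, -0.0479, 0.1284]
orientation: [0.005, -0.003, 1.0, 0.002]
wrist_force: [1.3, 0.3, -2.9]
finger_gap: 0.0515
clock: 23.88
tcp_pos: [0.5884, -0.0478, 0.1528]
orientation: [0.004, -0.003, 1.0, 0.002]
wrist_force: [-0.7, -0.3, -4.0]
finger_gap: 0.0512
24.2833 [ 0.5896 -0.0481  0.1541] gap 0.051 F [ 0.134  0.055 -2.665] sd [0.375 0.411 0.757] tau [ 0.000e+00 -5.186e+01  2.965e+01 -9.000e-02  2.000e-02  0.000e+00]
24.6833 [ 0.5897 -0.0481  0.1546] gap 0.0509 F [ 0.14   0.066 -2.409] sd [0.61  0.53  0.768] tau [-0.000e+00 -5.162e+01  2.962e+01 -1.100e-01  2.000e-02  0.000e+00]
q [-0.22   0.374 -0.085  1.101  0.006 -0.225] tcp [ 0.5897 -0.0481  0.1546]
z [ 0.012  0.004 -1.   ] yaw -179.7 clk 24.6833 F [ 0.1 -1.1 -2.5]
```

```bash
sed -i 's/range(8)/range(25)/' wt.py; python3 wt.py
```

```text
25.9333 [ 0.5897 -0.0481  0.1545] gap 0.051 F [-0.067  0.044 -2.56 ] sd [0.391 0.472 0.536] tau [-0.000e+00 -5.169e+01  2.966e+01 -1.100e-01  2.000e-02  0.000e+00]
```

Tin C weighs about 2.5 N, or roughly 255 g, so it goes on the refill sheet.

```bash
sed -i 's/range(25)/range(12)/' wt.py
python3 -m creep '{"hand":[45,45,45,45,45],"delta_pos":[[0.0039,-0.0472,0],[0.0039,-0.0472,0],[0.0039,-0.0472,0],[0.0039,-0.0472,0],[0.0039,-0.0472,0]],"turn":[0,0,0,0,0]}'
python3 -m creep '{"hand":[45,45,45,45,45],"delta_pos":[[0.0039,-0.0472,0],[0.0039,-0.0472,0],[0.0039,-0.0472,0],[0,0,0],[0,0,0]],"turn":[0,0,0,0,0]}'
python3 - <<'E'
from h import *
c=cam("wrist"); save("w5",c["pixels"])
for x in env.pinpoint("wrist","refill_tray")[:2]: print(x["score"],np.round(x["location"]),pt(c,*x["location"]).round(4))
E
python3 st.py
```

```text
clock: 26.35
tcp_pos: [0.5749, -0.2385, 0.1538]
orientation: [0.006, -0.003, 1.0, 0.002]
wrist_force: [0.3, 0.5, -1.7]
finger_gap: 0.0507
clock: 26.77
tcp_pos: [0.5657, -0.3529, 0.1525]
orientation: [0.006, -0.001, 1.0, 0.002]
wrist_force: [-0.5, 0.1, -2.5]
finger_gap: 0.051
0.74 [142. 330.] [ 0.5044 -0.3459  0.0026]
0.67 [173. 632.] [ 0.5263 -0.1213  0.0085]
q [-0.679  0.519  0.137  1.183  0.011 -0.684] tcp [ 0.5661 -0.35    0.1527]
z [ 0.011  0.005 -1.   ] yaw -179.72 clk 26.8667 F [ 0.2 -0.4 -2.4]
```

View pics/w5.png

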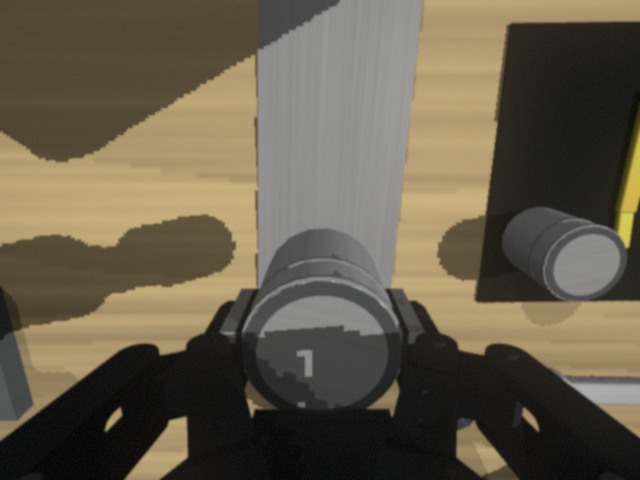

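The sheet lies centred under the tin (columns 258–405 around 325). I lower, release, then go on to tin B.

```bash

python3 -m creep '{"hand":[45,45,45,45,45],"delta_pos":[[0,0,0.04],[0,0,0.04],[0,0,0.04],[0,0,0.027],[0,0,0.004]],"turn":[0,0,0,0,0]}' 
python3 -m creep '{"hand":[45,85,85,85,85],"delta_pos":[[0,0,0],[0,0,0],[0,0,0],[0,0,0],[0,0,0]],"turn":[0,0,0,0,0]}' 
python3 st.py
python3 -m creep '{"hand":[85,85,85,85,85],"delta_pos":[[0,0,-0.03],[0,0,-0.04],[0,0,-0.04],[0,0,-0.04],[-0.0028,0.042,0]],"turn":[0,0,0,0,0]}' >/dev/null
python3 -m creep '{"hand":[85,85,85,85,85],"delta_pos":[[-0.0028,0.042,0],[-0.0028,0.042,0],[-0.0028,0.042,0],[-0.0028,0.041,0],[0,0,0]],"turn":[0,0,0,0,0]}'
python3 wt.py; python3 st.py
python3 - <<'E'
from h import *
c=cam("wrist"); save("w6",c["pixels"])
P=cloud(c); m=(P[...,2]>.055)&(P[...,2]<.075)
k,l=cv2.connectedComponents(m.astype(np.uint8))
for i in range(1,k):
    q=P[l==i]
    if len(q)>200: (cc,r)=cv2.minEnclosingCircle(q[:,:2].astype(np.float32)); print(len(q),np.round(cc,4),round(r,4),np.median(q[:,2]))
E
```

```text
clock: 27.28
tcp_pos: [0.5672, -0.3467, 0.0306]
orientation: [0.005, -0.004, 1.0, 0.003]
wrist_force: [-5.6, 3.8, 10.5]
finger_gap: 0.0512
clock: 27.7
tcp_pos: [0.5685, -0.3499, 0.0332]
orientation: [0.007, -0.003, 1.0, 0.001]
wrist_force: [-0.4, -0.7, -1.0]
finger_gap: 0.0855
q [-0.676  0.606 -0.025  0.931  0.01  -0.682] tcp [ 0.5685 -0.3499  0.0332]
z [ 0.013  0.003 -1.   ] yaw -179.67 clk 27.7 F [-0.4 -0.7 -1. ]
clock: 28.53
tcp_pos: [0.5765, -0.1775, 0.1538]
orientation: [0.006, -0.005, 1.0, 0.003]
wrist_force: [-0.3, 1.3, -0.4]
finger_gap: 0.085
29.1333 [ 0.5766 -0.1837  0.1529] gap 0.0846 F [ 0.096 -0.084 -0.078] sd [0.281 0.452 0.742] tau [ 5.700e-01 -5.198e+01  2.862e+01 -4.000e-02  7.000e-02  2.000e-02]
q [-0.445  0.401 -0.048  1.112  0.008 -0.449] tcp [ 0.5766 -0.1837  0.1529]
z [ 0.012  0.004 -1.   ] yaw -179.76 clk 29.1333 F [-0.4 -0.4  0. ]
5836 [ 0.5647 -0.3463] 0.0272 0.06272354908894781
5200 [ 0.578  -0.1825] 0.0267 0.06288938222639416
```

View pics/w6.png

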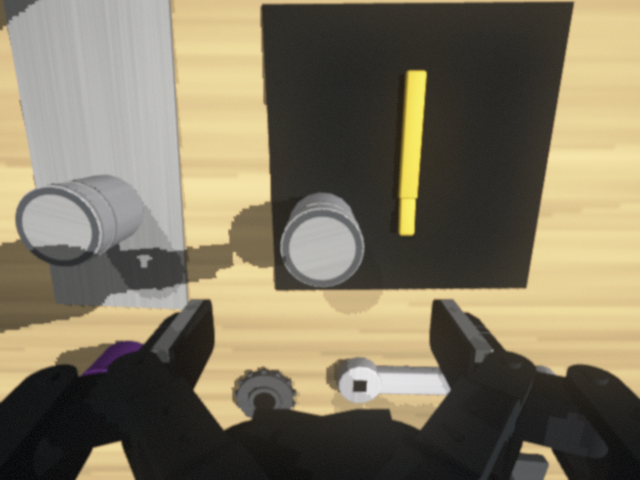

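Tin C stands on the sheet and tin B is centred at (245,322). Grip and weigh.

```bash

python3 -m creep '{"hand":[85,85,85,85,85],"delta_pos":[[-0.001,0,0.04],[0,0,0.04],[0,0,0.04],[0,0,0.031],[0,0,0]],"turn":[0,0,0,0,0]}'
python3 -m creep '{"hand":[45,45,45,45,45],"delta_pos":[[0,0,0],[0,0,0],[0,0,0],[0,0,0],[0,0,0]],"turn":[0,0,0,0,0]}' 45
python3 -m creep '{"hand":[45,45,45,45,45],"delta_pos":[[0,0,0],[0,0,0],[0,0,-0.04],[0,0,-0.04],[0,0,-0.04]],"turn":[0,0,0,0,0]}'
python3 -m creep '{"hand":[45,45,45,45,45],"delta_pos":[[0,0,-0.031],[0,0,0],[0,0,0],[0,0,0],[0,0,0]],"turn":[0,0,0,0,0]}'
python3 wt.py; python3 wt.py; python3 st.py
```

```text
clock: 29.6
tcp_pos: [0.575, -0.1808, 0.0268]
orientation: [0.002, -0.003, 1.0, 0.004]
wrist_force: [-0.7, 1.3, -1.1]
finger_gap: 0.0848
clock: 30.02
tcp_pos: [0.5807, -0.1833, 0.0348]
orientation: [0.008, -0.003, 1.0, 0.001]
wrist_force: [0.3, 0.8, 6.6]
finger_gap: 0.0515
clock: 30.43
tcp_pos: [0.577, -0.1826, 0.1292]
orientation: [0.005, -0.003, 1.0, 0.002]
wrist_force: [1.0, -0.8, -2.5]
finger_gap: 0.0511
clock: 30.85
tcp_pos: [0.5763, -0.1825, 0.1514]
orientation: [0.005, -0.003, 1.0, 0.002]
wrist_force: [0.6, 0.7, -2.2]
finger_gap: 0.0513
31.45 [ 0.5775 -0.183   0.1531] gap 0.0513 F [ 0.24   0.108 -2.049] sd [0.483 0.618 0.312] tau [ 0.000e+00 -5.336e+01  2.968e+01 -8.000e-02  3.000e-02  0.000e+00]
32.05 [ 0.5775 -0.183   0.1531] gap 0.0515 F [ 0.229  0.032 -2.358] sd [0.335 0.427 0.683] tau [-0.000e+00 -5.327e+01  2.970e+01 -9.000e-02  3.000e-02  0.000e+00]
q [-0.443  0.402 -0.046  1.113  0.008 -0.449] tcp [ 0.5775 -0.183   0.1531]
z [ 0.012  0.004 -1.   ] yaw -179.7 clk 32.05 F [ 0.2  0.2 -1.8]
```

Tin B weighs about 2.2 N, or 220 g: refill sheet, next slot.

```bash

python3 -m creep '{"hand":[45,45,45,45,45],"delta_pos":[[0.0256,-0.0405,0],[0.0256,-0.0405,0],[0.0256,-0.0405,0],[0.0256,-0.0405,0],[0.0256,-0.0405,0]],"turn":[0,0,0,0,0]}'
python3 -m creep '{"hand":[45,45,45,45,45],"delta_pos":[[0,0,0.03],[0,0,0.04],[0,0,0.04],[0,0,0.035],[0,0,0.004]],"turn":[0,0,0,0,0]}'
python3 st.py
python3 -m creep '{"hand":[45,85,85,85,85],"delta_pos":[[0,0,0],[0,0,0],[0,0,0],[0,0,0],[0,0,0]],"turn":[0,0,0,0,0]}' 
python3 st.py
python3 -m creep '{"hand":[85,85,85,85,85],"delta_pos":[[0,0,-0.03],[0,0,-0.04],[0,0,-0.04],[0,0,-0.04],[0,0,-0.04]],"turn":[0,0,0,0,0]}' >/dev/null
python3 -m creep '{"hand":[85,85,85,85,85],"delta_pos":[[0,0.04,-0.03],[0,0.05,0],[0,0.05,0],[0,0.05,0],[0,0.05,0]],"turn":[0,0,0,0,0]}'
python3 st.py
sed -i 's/abs(P\[...,1\]+.15)<.28/abs(P[...,1])<.45/' geo.py; python3 geo.py |grep -E "tin|card|scanner"
python3 - <<'E'
from h import *
for n in ["scene","side"]:
  c=cam(n); save("c_"+n,c["pixels"])
  for t in ["tin1","scanner","scan_window","pad","card"]:
    for x in env.pinpoint(n,t)[:6]: print(n,t,x["score"],np.round(x["location"]),pt(c,*x["location"]).round(4))
E
```

```text
clock: 32.47
tcp_pos: [0.475, -0.3468, 0.1514]
orientation: [0.006, -0.003, 1.0, 0.002]
wrist_force: [0.4, -0.4, -2.5]
finger_gap: 0.0512
clock: 32.88
tcp_pos: [0.4771, -0.3455, 0.0304]
orientation: [0.006, -0.002, 1.0, 0.002]
wrist_force: [-4.6, 2.0, 11.0]
finger_gap: 0.0511
q [-0.768  0.48  -0.254  0.831  0.011 -0.773] tcp [ 0.4771 -0.3455  0.0304]
z [ 0.012  0.004 -1.   ] yaw -179.74 clk 32.8833 F [-4.6  2.  11. ]
clock: 33.3
tcp_pos: [0.4778, -0.3454, 0.0327]
orientation: [0.006, -0.003, 1.0, 0.001]
wrist_force: [0.9, -0.7, 0.1]
finger_gap: 0.0851
q [-0.767  0.477 -0.252  0.834  0.011 -0.773] tcp [ 0.4778 -0.3454  0.0327]
z [ 0.013  0.003 -1.   ] yaw -179.69 clk 33.3 F [ 0.9 -0.7  0.1]
clock: 34.13
tcp_pos: [0.4741, -0.1523, 0.2095]
orientation: [0.007, -0.002, 1.0, 0.002]
wrist_force: [1.4, 0.7, 0.2]
finger_gap: 0.0852
q [-0.477  0.168 -0.224  1.168  0.009 -0.482] tcp [ 0.4741 -0.1523  0.2095]
z [ 0.013  0.003 -1.   ] yaw -179.74 clk 34.1333 F [1.4 0.7 0.2]
scene tin 281 [ 0.3291 -0.2157] 0.0291 [ 0.3307 -0.2135  0.0607] [84. 59. 92.]
scene tin 342 [ 0.4748 -0.3463] 0.0277 [ 0.4
[... 1678 characters left out ...]
91  0.1657 0.0195]
scene pad 0.56 [268. 380.] [0.5081 0.1207 0.0071]
scene card 0.89 [334. 286.] [ 0.8213 -0.0102  0.1883]
side tin1 0.92 [402. 361.] [ 0.5523 -0.3694  0.0301]
side tin1 0.87 [392. 447.] [ 0.6939 -0.3749  0.0278]
side tin1 0.7 [406. 309.] [ 0.4685 -0.3706  0.0397]
side tin1 0.63 [361. 214.] [ 0.3271 -0.2399  0.0295]
side tin1 0.55 [203. 240.] [0.4125 0.3163 0.0195]
side scanner 0.73 [240. 289.] [ 0.4668 -0.2097  0.2422]
side scanner 0.69 [202. 242.] [0.42   0.3138 0.0231]
side scan_window 0.92 [226. 319.] [0.5872 0.1397 0.038 ]
side pad 0.98 [250. 283.] [0.4952 0.107  0.0046]
side pad 0.55 [218. 372.] [0.7302 0.1781 0.0204]
side card 0.78 [208. 435.] [ 0.8027 -0.0079  0.1485]
```

View pics/c_side.png

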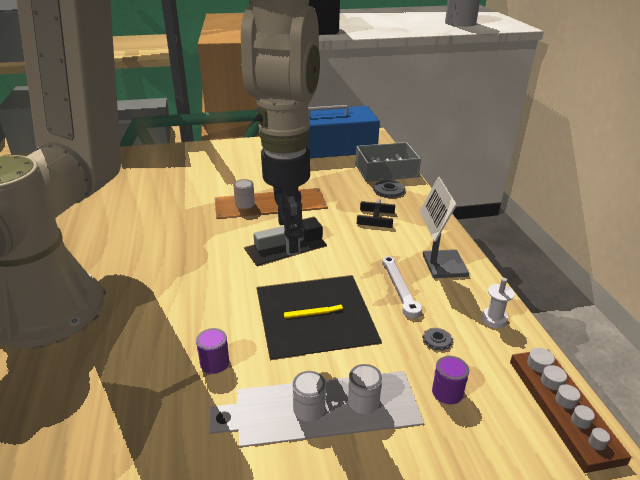

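View pics/c_scene.png

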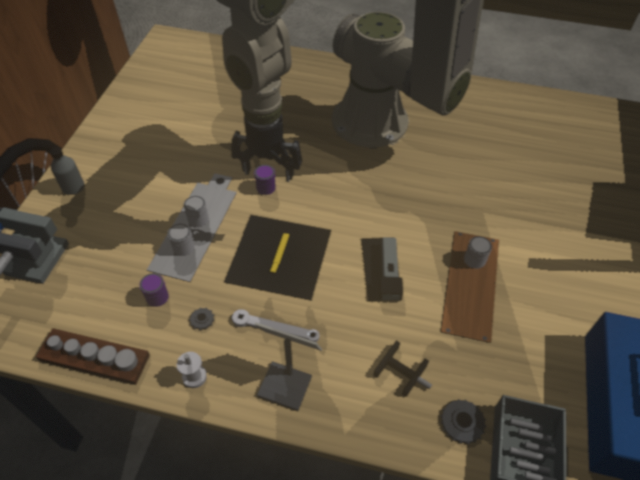

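All three tins are sorted. The scanner was knocked about 2.4 cm towards +y and now lies half off its pad (scene (265,390)). I go over it and measure with the wrist camera.

```bash

python3 -m creep '{"hand":[85,85,85,85,85],"delta_pos":[[-0.006,0.0455,0],[-0.006,0.0455,0],[-0.006,0.0455,0],[-0.006,0.0455,0],[-0.006,0.0455,0]],"turn":[0,0,0,0,0]}'
python3 -m creep '{"hand":[85,85,85,85,85],"delta_pos":[[-0.006,0.0455,0],[-0.006,0.0455,0],[-0.006,0.0455,0],[0,0,0],[0,0,0]],"turn":[0,0,0,0,0]}'
cat > sc.py <<'E'
from h import *
import sys
c=cam("wrist"); save(sys.argv[1],c["pixels"])
P=cloud(c)
m=(P[...,2]>.026)&(P[...,2]<.055)&(P[...,0]>.38)&(P[...,0]<.68)&(P[...,1]>.02)&(P[...,1]<.25)
k,l,stt,_=cv2.connectedComponentsWithStats(m.astype(np.uint8)); i=1+np.argmax(stt[1:,4]); q=P[l==i]
print("scanner",len(q),np.round(np.hstack([np.ravel(x) for x in cv2.minAreaRect(np.ascontiguousarray(q[:,:2],np.float32))]),4),np.percentile(q[:,2],[5,50,95]).round(4))
t=q[q[:,2]>.034]; 
# handle: greyish brighter
px=c["pixels"][l==i].mean(1); h=q[(px>70)&(q[:,2]>.034)]
print("handle",len(h),np.round(np.hstack([np.ravel(x) for x in cv2.minAreaRect(np.ascontiguousarray(h[:,:2],np.float32))]),4),h[:,2].mean())
m=(P[...,2]>.0015)&(P[...,2]<.012)&(P[...,0]>.36)&(P[...,0]<.66)&(P[...,1]>.02)&(P[...,1]<.25)&(c["pixels"].max(2)<45)
k,l,stt,_=cv2.connectedComponentsWithStats(m.astype(np.uint8)); i=1+np.argmax(stt[1:,4]); q=P[l==i]
print("pad",len(q),np.round(np.hstack([np.ravel(x) for x in cv2.minAreaRect(np.ascontiguousarray(q[:,:2],np.float32))]),4))
for t in ["scanner","scan_window","pad"]:
    for x in env.pinpoint("wrist",t)[:2]: print(t,round(x["score"],2),np.round(x["location"]),pt(c,*x["location"]).round(4))
E
python3 sc.py w7; python3 st.py
```

```text
clock: 35.25
tcp_pos: [0.4973, 0.0296, 0.2098]
orientation: [0.006, -0.002, 1.0, 0.002]
wrist_force: [0.6, -0.5, 0.2]
finger_gap: 0.0852
clock: 35.67
tcp_pos: [0.511, 0.1393, 0.21]
orientation: [0.006, -0.005, 1.0, 0.002]
wrist_force: [0.0, 0.4, -0.3]
finger_gap: 0.0851
scanner 8230 [ 0.514   0.1466  0.1593  0.052  11.5844] [0.0353 0.0377 0.04  ]
handle 4856 [ 0.5142  0.1469  0.1588  0.0519 11.4218] 0.03719581136047645
pad 7429 [ 0.507   0.1202  0.1759  0.0651 16.3677]
scanner 0.69 [218. 330.] [0.512  0.1474 0.0378]
scan_window 0.87 [292. 342.] [0.5806 0.1596 0.0392]
pad 0.88 [203. 307.] [0.4997 0.1281 0.0362]
q [ 0.108  0.226 -0.15   1.183  0.002  0.104] tcp [0.5111 0.1364 0.2102]
z [ 0.012  0.003 -1.   ] yaw -179.8 clk 35.8667 F [0.8 0.3 0.5]
```

View pics/w7.png

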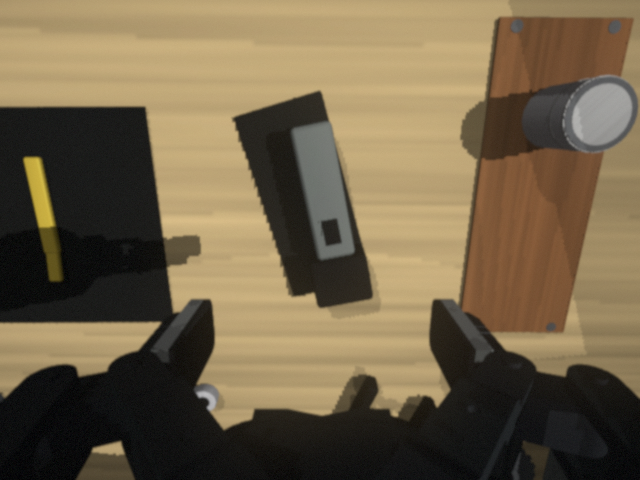

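The pad centre is (0.506,0.121) at yaw 16.5°. The scanner lies flat with its rectangle centre at (0.514,0.147), yaw 11.5°, top at 0.038. I turn by -2.26 units, descend to TCP z 0.020 and grip the handle.

```bash

python3 -m creep '{"hand":[85,85,85,85,85],"delta_pos":[[-0.0036,0.0129,0],[0,0,0],[0,0,0],[0,0,0.04],[0,0,0.04]],"turn":[0,-0.76,-0.75,-0.75,0]}'
python3 -m creep '{"hand":[85,85,85,85,85],"delta_pos":[[0,0,0.02],[0,0,0],[0,0,0],[0,0,0],[0,0,0]],"turn":[0,0,0,0,0]}'
python3 sc.py w8; python3 st.py
```

```text
clock: 36.28
tcp_pos: [0.5173, 0.148, 0.1479]
orientation: [0.009, -0.102, 0.995, 0.001]
wrist_force: [-0.7, 0.2, 0.5]
finger_gap: 0.0852
clock: 36.7
tcp_pos: [0.5163, 0.1483, 0.1322]
orientation: [0.008, -0.101, 0.995, 0.001]
wrist_force: [0.2, -0.6, -0.2]
finger_gap: 0.0849
scanner 14164 [ 0.514   0.1464  0.1583  0.0521 11.8121] [0.0353 0.0377 0.0399]
handle 8323 [ 0.5141  0.1467  0.1583  0.052  11.4799] 0.03723757801848751
pad 14016 [ 0.5057  0.1254  0.1773  0.0774 16.3566]
scanner 0.92 [232. 318.] [0.5093 0.1452 0.0375]
scan_window 0.77 [331. 318.] [0.5779 0.1589 0.0394]
pad 0.57 [208. 296.] [0.4966 0.1282 0.0367]
q [ 0.129  0.288 -0.269  1.     0.002 -0.073] tcp [0.5156 0.1483 0.1315]
z [ 0.014  0.004 -1.   ] yaw -168.4 clk 36.9 F [-0.2  0.1  0.3]
```

View pics/w8.png

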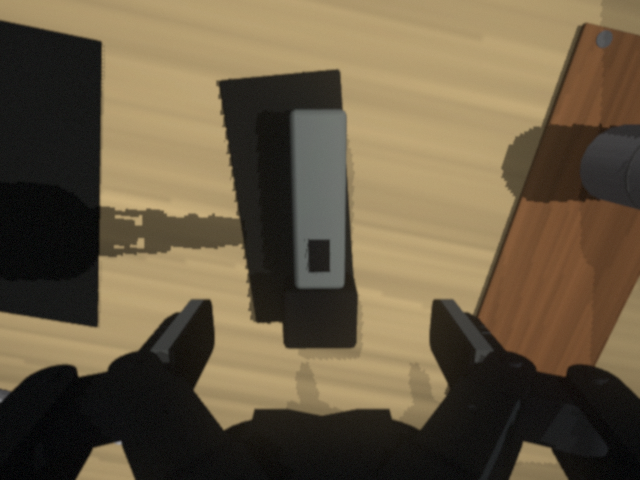

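```bash

python3 -m creep '{"hand":[85,85,85,85,85],"delta_pos":[[0,0,0.035],[0,0,0.035],[0,0,0.035],[0,0,0.034],[0,0,0]],"turn":[0,0,0,0,0]}'
python3 -m creep '{"hand":[25,25,25,25,25],"delta_pos":[[0,0,0],[0,0,0],[0,0,0],[0,0,0],[0,0,0]],"turn":[0,0,0,0,0]}' 50
python3 -m creep '{"hand":[25,25,25,25,25],"delta_pos":[[0,0,0],[0,0,0],[0,0,-0.01],[0,0,-0.03],[0,0,-0.04]],"turn":[0,0,0,0,0]}'
python3 -m creep '{"hand":[25,25,25,25,25],"delta_pos":[[0,0,-0.04],[0,0,-0.04],[0,0,0],[0,0,0],[0,0,0]],"turn":[0,0,0,0,0]}'
python3 st.py
python3 - <<'E'
from h import *
c=cam("side"); save("d_side",cv2.resize(c["pixels"][120:300,200:480],None,fx=2.8,fy=2.8))
E
```

```text
clock: 37.32
tcp_pos: [0.5125, 0.1481, 0.0149]
orientation: [0.002, -0.101, 0.995, 0.001]
wrist_force: [-1.4, 0.1, 0.1]
finger_gap: 0.0849
clock: 37.73
tcp_pos: [0.518, 0.1487, 0.0213]
orientation: [0.008, -0.101, 0.995, 0.001]
wrist_force: [-1.1, -1.6, 6.1]
finger_gap: 0.0329
clock: 38.15
tcp_pos: [0.5129, 0.1481, 0.0822]
orientation: [0.003, -0.101, 0.995, 0.001]
wrist_force: [0.2, -0.1, -2.3]
finger_gap: 0.0331
clock: 38.57
tcp_pos: [0.5142, 0.1482, 0.1471]
orientation: [0.006, -0.101, 0.995, 0.001]
wrist_force: [0.1, 0.5, -3.0]
finger_gap: 0.0332
q [ 0.129  0.275 -0.245  1.038  0.002 -0.073] tcp [0.5142 0.1482 0.1471]
z [ 0.012  0.004 -1.   ] yaw -168.39 clk 38.5667 F [ 0.1  0.5 -3. ]
```

View pics/d_side.png

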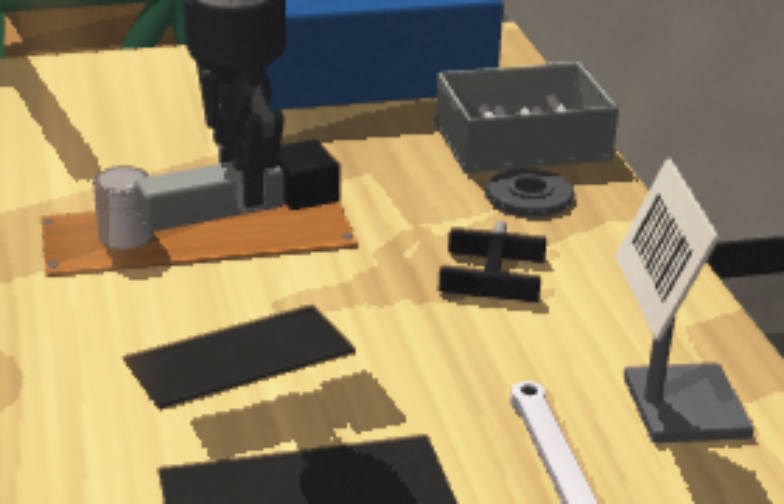

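The scanner is held level, clear of the pad. I measure the bare pad and the card again, then go to the scan pose.

```bash

python3 geo.py | grep -E "pad|card"
python3 -m creep '{"hand":[25,25,25,25,25],"delta_pos":[[-0.0206,-0.04,0],[-0.0206,-0.04,0],[-0.0206,-0.04,0],[-0.0206,-0.04,0],[-0.0206,-0.04,0]],"turn":[0,0,0,0,0]}'
python3 -m creep '{"hand":[25,25,25,25,25],"delta_pos":[[0,0,0],[0,0,0],[0,0,0],[0,0,0],[0,0,0]],"turn":[0.7,0.7,0.7,0.68,0.68]}'
python3 st.py
cat > chk.py <<'E'
from h import *
import sys
c=cam("scene");P=cloud(c); s=cam("side"); Q=cloud(s)
save(sys.argv[1],np.hstack([cv2.resize(c["pixels"][150:430,190:420],(400,487)),cv2.resize(s["pixels"][120:300,250:480],(400,487))[:, :]]))
for n,cc in (("scene",c),("side",s)):
    for t in ["scan_window","card","scanner"]:
        for x in env.pinpoint(n,t)[:2]: print(n,t,round(x["score"],2),np.round(x["location"]),pt(cc,*x["location"]).round(4))
# card patch, scanner cloud
for n,W in (("scene",P),("side",Q)):
    m=(W[...,2]>.10)&(W[...,2]<.175)&(W[...,0]>.53)&(W[...,0]<.74)&(abs(W[...,1])<.08); q=W[m]
    print(n,len(q),q.min(0).round(3),q.max(0).round(3))
    t=q[(q[:,2]>.15)]; 
    if len(t)>10: print(" rect",np.round(np.hstack([np.ravel(x) for x in cv2.minAreaRect(np.ascontiguousarray(q[:,:2],np.float32))]),4))
    m=(W[...,2]>.105)&(W[...,2]<.2)&(W[...,0]>.76)&(W[...,0]<.86)&(abs(W[...,1])<.09);q=W[m];a=np.c_[q[:,1:],np.ones(len(q))];co=np.linalg.lstsq(a,q[:,0],rcond=None)[0]
    print(" card x at y-.01,z.15:",co@[-.01,.15,1],"yaw",np.degrees(np.arctan(-co[0]*-1)),"lean",np.degrees(np.arctan(co[1])),"y",q[:,1].min(),q[:,1].max())
E
python3 chk.py e1
```

```text
scene card 554 [ 0.814 -0.009  0.159] [ 0.976 -0.095 -0.196] [ 0.787 -0.072  0.101] [0.828 0.05  0.198]
clock: 39.13
tcp_pos: [0.6275, 0.0068, 0.1462]
orientation: [0.005, -0.101, 0.995, 0.002]
wrist_force: [0.7, 0.8, -1.7]
finger_gap: 0.0335
clock: 39.55
tcp_pos: [0.6266, 0.0079, 0.1459]
orientation: [0.004, 0.051, 0.999, 0.002]
wrist_force: [-0.5, 0.5, -1.7]
finger_gap: 0.0331
q [-0.118  0.447  0.004  1.12   0.005 -0.015] tcp [0.6266 0.0079 0.1459]
z [ 0.008  0.004 -1.   ] yaw 174.11 clk 39.55 F [-0.5  0.5 -1.7]
scene scan_window 0.87 [294. 308.] [ 0.7028 -0.0016  0.1434]
scene card 0.85 [334. 288.] [ 0.8203 -0.0081  0.1885]
scene card 0.48 [296. 310.] [0.7025 0.0028 0.1374]
scene scanner 0.75 [268. 320.] [0.6469 0.0081 0.1621]
scene scanner 0.36 [285. 473.] [0.5007 0.3395 0.0044]
side scan_window 0.9 [212. 386.] [ 0.6917 -0.0235  0.1599]
side card 0.96 [208. 435.] [ 0.8019 -0.0085  0.1492]
side scanner 0.91 [218. 349.] [ 0.6158 -0.0185  0.1505]
scene 1175 [ 0.567 -0.027  0.127] [0.706 0.037 0.175]
 rect [6.34400e-01 6.20000e-03 5.97000e-02 1.39600e-01 8.39886e+01]
 card x at y-.01
[... 558 characters left out ...]
                                                     ~~~~~~~~~~~~~^^^^^^^^^^^^^^^^^^^
    return _quantile_unchecked(
        a, q, axis, out, overwrite_input, method, keepdims, weights)
    return _ureduce(a,
                    func=_quantile_ureduce_func,
    ...<5 lines>...
                    overwrite_input=overwrite_input,
                    method=method)
    r = func(a, **kwargs)
    result = _quantile(arr,
                       quantiles=q,
    ...<2 lines>...
                       out=out,
                       weights=wgt)
    slices_having_nans = np.isnan(arr[-1, ...])
                                  ~~~^^^^^^^^^
IndexError: index -1 is out of bounds for axis 0 with size 0
```

View pics/e1.png

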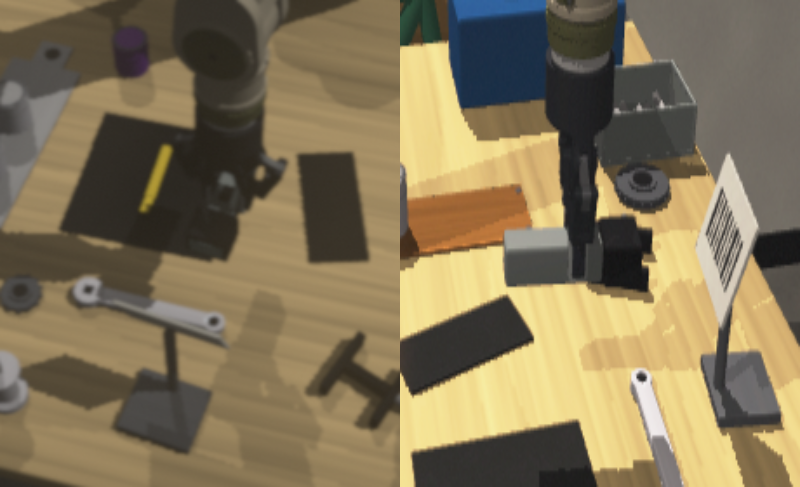

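The window sits about 10 cm in front of the card, the beam points at the card middle within a few mm, and height is about 0.148. I hold still for about 3 s.

```bash

python3 -m creep '{"hand":[25,25,25,25,25],"delta_pos":[[0,0,0],[0,0,0],[0,0,0],[0,0,0],[0,0,0]],"turn":[0,0,0,0,0]}' >/dev/null
python3 -m creep '{"hand":[25,25,25,25,25],"delta_pos":[[0,0,0],[0,0,0],[0,0,0],[0,0,0],[0,0,0]],"turn":[0,0,0,0,0]}' >/dev/null
python3 -m creep '{"hand":[25,25,25,25,25],"delta_pos":[[0,0,0],[0,0,0],[0,0,0],[0,0,0],[0,0,0]],"turn":[0,0,0,0,0]}'
python3 -m creep '{"hand":[25,25,25,25,25],"delta_pos":[[0,0,0],[0,0,0],[0,0,0],[0,0,0],[0,0,0]],"turn":[0,0,0,0,0]}' >/dev/null
python3 -m creep '{"hand":[25,25,25,25,25],"delta_pos":[[0,0,0],[0,0,0],[0,0,0],[0,0,0],[0,0,0]],"turn":[0,0,0,0,0]}' >/dev/null
python3 -m creep '{"hand":[25,25,25,25,25],"delta_pos":[[0,0,0],[0,0,0],[0,0,0],[0,0,0],[0,0,0]],"turn":[0,0,0,0,0]}' >/dev/null
python3 -m creep '{"hand":[25,25,25,25,25],"delta_pos":[[0,0,0],[0,0,0],[0,0,0],[0,0,0],[0,0,0]],"turn":[0,0,0,0,0]}' 
python3 st.py
python3 - <<'E'
from h import *
for n in ["scene","side"]:
    c=cam(n);P=cloud(c)
    m=(P[...,2]<.012)&(P[...,0]>.38)&(P[...,0]<.64)&(P[...,1]>.04)&(P[...,1]<.2)&(c["pixels"].max(2)<(45 if n=="scene" else 60))
    k,l,stt,_=cv2.connectedComponentsWithStats(m.astype(np.uint8)); i=1+np.argmax(stt[1:,4]); q=P[l==i]
    print(n,"pad",len(q),np.round(np.hstack([np.ravel(x) for x in cv2.minAreaRect(np.ascontiguousarray(q[:,:2],np.float32))]),4),np.median(q[:,2]))
    for t in ["pad","tin1"]:
        for x in env.pinpoint(n,t)[:5]: print(t,round(x["score"],2),np.round(x["location"]),pt(c,*x["location"]).round(4))
E
```

```text
clock: 41.2
tcp_pos: [0.6276, 0.008, 0.148]
orientation: [0.006, 0.05, 0.999, 0.002]
wrist_force: [0.0, 0.7, -2.1]
finger_gap: 0.0332
clock: 42.87
tcp_pos: [0.6276, 0.008, 0.148]
orientation: [0.006, 0.05, 0.999, 0.002]
wrist_force: [0.6, 0.4, -2.1]
finger_gap: 0.0331
q [-0.117  0.445  0.006  1.121  0.005 -0.018] tcp [0.6276 0.008  0.148 ]
z [ 0.012  0.004 -1.   ] yaw 174.31 clk 42.8667 F [ 0.6  0.4 -2.1]Traceback (most recent call last):
  File "<stdin>", line 5, in <module>
    return _wrapfunc(a, 'argmax', axis=axis, out=out, **kwds)
    return bound(*args, **kwds)
ValueError: attempt to get argmax of an empty sequence
```

Held still from 39.6 to 42.9 s. Now back above the pad, turning to its yaw.

```bash

python3 -m creep '{"hand":[25,25,25,25,25],"delta_pos":[[0.034,0.025,0],[0.034,0.025,0],[0.034,0.025,0],[0.034,0.025,0],[0.034,0.025,0]],"turn":[0,0,0,0,0]}'
python3 -m creep '{"hand":[25,25,25,25,25],"delta_pos":[[0,0,0],[0,0,0],[0,0,0],[0,0,0],[0,0,0]],"turn":[-0.89,-0.89,-0.88,-0.88,-0.88]}'
python3 st.py
python3 - <<'E'
from h import *
for n,t in [("scene",70),("side",75)]:
    c=cam(n);P=cloud(c)
    m=(P[...,2]<.015)&(P[...,0]>.38)&(P[...,0]<.64)&(P[...,1]>.04)&(P[...,1]<.2)&(c["pixels"].max(2)<t)
    k,l,stt,_=cv2.connectedComponentsWithStats(m.astype(np.uint8))
    if k>1:
        i=1+np.argmax(stt[1:,4]); q=P[l==i]
        print(n,"pad",len(q),np.round(np.hstack([np.ravel(x) for x in cv2.minAreaRect(np.ascontiguousarray(q[:,:2],np.float32))]),4),np.median(q[:,2]))
    for x in env.pinpoint(n,"pad")[:2]: print(round(x["score"],2),np.round(x["location"]),pt(c,*x["location"],z=.004).round(4))
c=cam("wrist"); save("f_w",c["pixels"]); c=cam("side"); save("f_s",cv2.resize(c["pixels"][120:330,180:460],None,fx=2.8,fy=2.8))
E
```

```text
clock: 43.33
tcp_pos: [0.501, 0.1218, 0.1469]
orientation: [0.006, 0.05, 0.999, 0.002]
wrist_force: [0.4, 0.5, -2.0]
finger_gap: 0.0332
clock: 43.75
tcp_pos: [0.5022, 0.1212, 0.1472]
orientation: [0.007, -0.145, 0.989, 0.001]
wrist_force: [-0.2, 0.5, -2.4]
finger_gap: 0.0331
q [ 0.08   0.241 -0.291  1.026  0.003 -0.211] tcp [0.5022 0.1212 0.1472]
z [ 0.013  0.004 -1.   ] yaw -163.35 clk 43.75 F [-0.2  0.5 -2.4]
scene pad 1525 [ 0.5056  0.1224  0.1758  0.075  16.6975] 0.004653782575492649
0.67 [265. 381.] [0.4979 0.1232 0.004 ]
0.57 [254. 279.] [ 0.5275 -0.1206  0.004 ]
side pad 1419 [ 0.5038  0.1216  0.1787  0.0801 16.4877] 0.0035727271378789283
0.93 [250. 283.] [0.495  0.1037 0.004 ]
0.75 [210. 437.] [0.9151 0.215  0.004 ]
```

View pics/f_w.png

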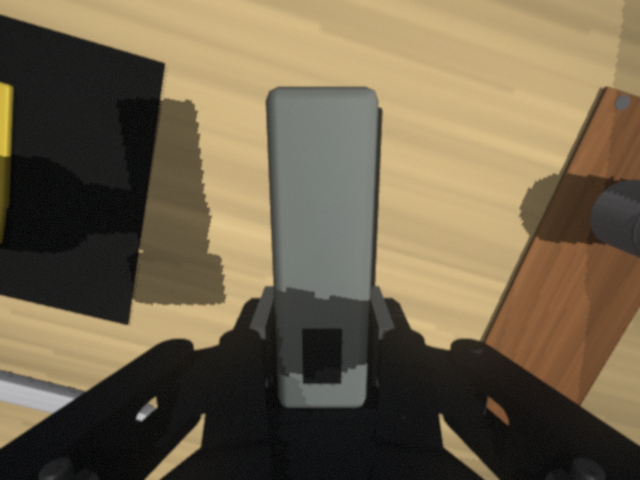

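View pics/f_s.png

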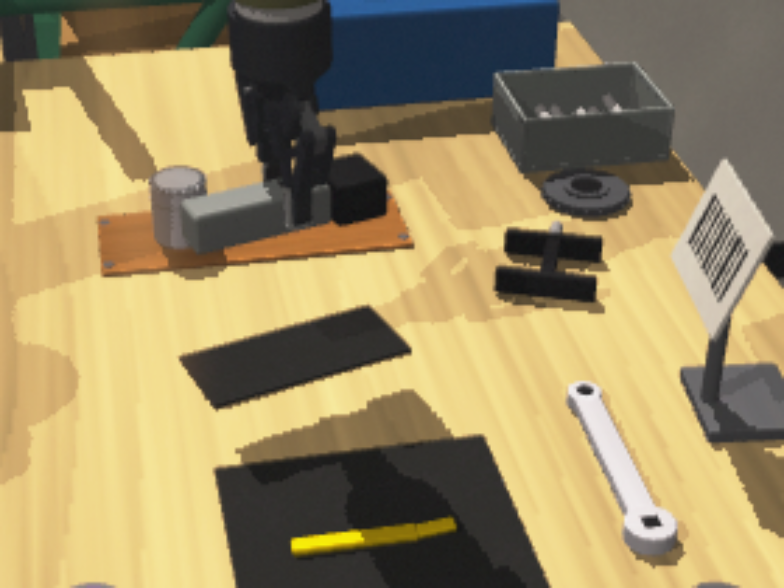

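The bare pad measures (0.505,0.122), 16.5° in both views, and the scanner is right above it. I lower and release.

```bash

python3 -m creep '{"hand":[25,25,25,25,25],"delta_pos":[[0,0,0.04],[0,0,0.04],[0,0,0.04],[0,0,0.03],[0,0,0.006]],"turn":[0,0,0,0,0]}'
python3 -m creep '{"hand":[25,25,25,25,25],"delta_pos":[[0,0,0.002],[0,0,0.001],[0,0,0],[0,0,0],[0,0,0]],"turn":[0,0,0,0,0]}'
python3 st.py
python3 -m creep '{"hand":[85,85,85,85,85],"delta_pos":[[0,0,0],[0,0,0],[0,0,0],[0,0,0],[0,0,0]],"turn":[0,0,0,0,0]}' 
python3 st.py
python3 -m creep '{"hand":[85,85,85,85,85],"delta_pos":[[0,0,-0.02],[0,0,-0.04],[0,0,-0.04],[0,0,-0.04],[0,0,-0.04]],"turn":[0,0,0,0,0]}'
python3 sc.py g_w
python3 -m creep '{"hand":[85,85,85,85,85],"delta_pos":[[0.03,0,-0.03],[0.03,0,-0.02],[0,0,0],[0,0,0],[0,0,0]],"turn":[0,0,0,0,0]}'
python3 geo.py | grep -E "tin|scanner|pad"
python3 - <<'E'
from h import *
for n in ["scene","side"]:
    c=cam(n); save("g_"+n,c["pixels"])
    for t in ["cog","crank","tire_lever","pedal"]:
        for x in env.pinpoint(n,t)[:1]: print(n,t,round(x["score"],2),pt(c,*x["location"]).round(3))
E
```

```text
clock: 44.47
tcp_pos: [0.5019, 0.1212, 0.0206]
orientation: [0.004, -0.142, 0.99, 0.001]
wrist_force: [-14.1, -2.4, 41.5]
finger_gap: 0.0333
clock: 44.88
tcp_pos: [0.5019, 0.1212, 0.0206]
orientation: [0.005, -0.142, 0.99, 0.001]
wrist_force: [-8.3, -1.7, 9.9]
finger_gap: 0.0334
q [ 0.08   0.374 -0.459  0.729  0.002 -0.205] tcp [0.5019 0.1212 0.0206]
z [ 0.009  0.003 -1.   ] yaw -163.67 clk 44.8833 F [-8.3 -1.7  9.9]
clock: 45.3
tcp_pos: [0.5041, 0.1215, 0.0198]
orientation: [0.006, -0.143, 0.99, 0.001]
wrist_force: [-0.8, -0.2, 0.6]
finger_gap: 0.0849
q [ 0.08   0.376 -0.458  0.724  0.003 -0.206] tcp [0.5041 0.1215 0.0198]
z [ 0.012  0.004 -1.   ] yaw -163.61 clk 45.3 F [-0.8 -0.2  0.6]
clock: 45.72
tcp_pos: [0.5017, 0.1209, 0.1651]
orientation: [0.006, -0.143, 0.99, 0.001]
wrist_force: [1.3, -0.6, -0.1]
finger_gap: 0.0849
scanner 11180 [ 0.4984  0.1206  0.1593  0.0521 16.1783] [0.0353 0.0377 0.0399]
handle 6541 [ 0.4982  0.1211  0.1592  0.048  15.7934] 0.03723210345910499
pad 3536 [ 0.5117  0.0959  0.1707  0.0176 16.2449]
scanner 0.63 [221. 323.] [0.4949 0.1202 0.0375]
scan_window 
[... 1132 characters left out ...]
3  0.0602] [126.  72. 142.]
side tin 803 [ 0.5631 -0.3484] 0.0274 [ 0.5621 -0.3526  0.0631] [90. 85. 83.]
side tin 824 [ 0.473  -0.3456] 0.0271 [ 0.4719 -0.3504  0.063 ] [89. 85. 83.]
side scanner 992 ((0.4964452087879181, 0.11595918983221054), (0.15962354838848114, 0.05461789295077324), 17.2108097076416) [0.0262 0.0368 0.0407]
side pad 632 [ 0.511  0.097  0.174  0.033 18.502] 0.0041
scene cog 0.6 [ 0.742 -0.231  0.014]
scene crank 0.79 [ 0.817 -0.033  0.191]
scene tire_lever 0.65 [ 0.533 -0.115  0.007]
scene pedal 0.9 [0.753 0.204 0.009]
side cog 0.94 [ 0.729 -0.243  0.011]
side crank 0.71 [ 0.727 -0.069  0.012]
side tire_lever 0.62 [ 0.524 -0.123  0.006]
side pedal 0.57 [0.732 0.178 0.022]
```

View pics/g_side.png

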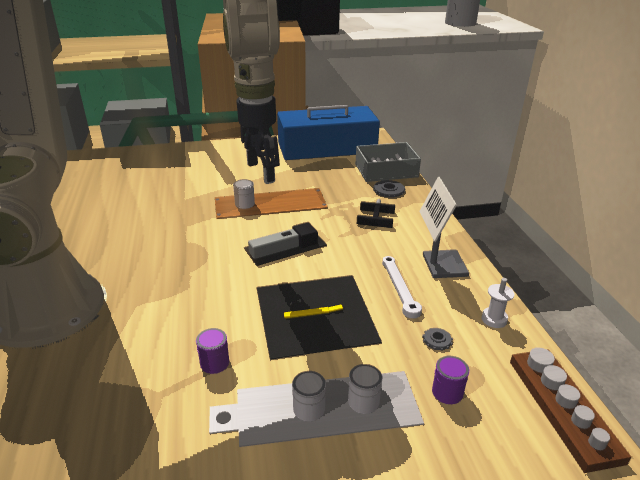

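View pics/g_w.png

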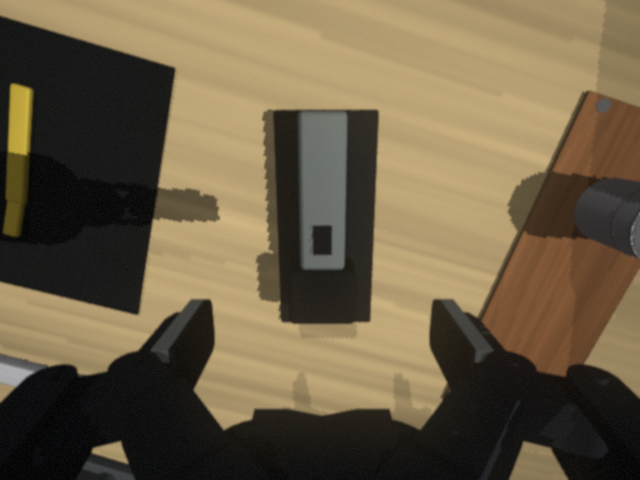

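Everything is in place: tins upright on their boards, scanner along the middle of the pad (origin about (0.503,0.122), yaw 16° against the pad's 16.5°), nothing else moved, gripper clear and empty. Handing in.

```bash
python3 -c "
from workcell import env
print(env.hand_in()); print(env.get_state()['clock'])"
```

```text
the job is handed in; nothing more can be done
None
the job is handed in; nothing more can be done
```

I sorted the three tins that were there, scanned the card, laid the scanner back on its pad and handed the job in at about 46 s of the 208 s allowed. Handing in reports no verdict.

- **Tins:** one tin of about 370–400 g stands on the stock board. Two tins of about 255 g and 220 g stand on the refill sheet. The last camera check showed all three upright and well inside their limits.
- **Scan:** I held the scanner about 3.3 s at the card, with its window about 10 cm in front and the beam within about 5 mm of the middle. It was level within 1°.
- **Scanner on its pad:** it had been knocked about 2.5 cm sideways before I picked it up. It now lies within a few mm of the pad's middle and within 1° of its direction.
- **Other parts:** nothing else was seen to move. The purple look-alikes and the other parts are where they were.

**What went wrong or disagreed:**
- Early on, the last joint reached its end of travel and the tool tilted about 6.5°. I corrected it to under 1° before placing anything.
- The wrist force briefly reached 41 N while the held scanner was pressed onto its pad. That is far below the 120 N wrist limit, but just over the 40 N limit for the arm or gripper body pressing on something; only the held scanner should have been in contact.
- For the 255 g tin, joint torque suggested about 336 g, but that reading was taken before the arm had settled. Refill is acceptable either way.
- In the last check, one network reading put the crank at the barcode card. The other view and the picture showed it unmoved.

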